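Turn round the mould drying rack

ROBOT

A 6-joint arm with a two-finger parallel gripper is mounted at the origin on the work surface. World frame = base frame: x ahead of the robot, y to its left, z up, the work surface at z = 0. Lengths are in mm, angles in degrees, forces in N, time in s.
With the tool pointing down it reaches from about 350 to 775 mm from the base axis. Payload 5.5 kg.
Tool frame: the origin (TCP) lies midway between the tips of the shut fingers; the grasp point (between the pads) lies 19 mm behind it; z points along the fingers, y is the line along which they close (so a half turn about z gives the same grasp; the last joint's range is limited). The gripper opens to 85 mm and grips with 20 to 120 N. Pads are 22 mm wide; open, the fingers measure 114 mm over their backs; the gripper's body (76 mm by 85 mm) begins 54 mm behind the grasp point. The pads swing forward as they close: fully open they stand 13 mm farther back than shut.
Start: joints at [-7.998, 17.945, 2.641, 74.691, 0, 82.002], TCP at [575.044, -0.016, 194.223] pointing down, gripper open.
Joint ranges: [-158.12, 158.12], [-49.38, 96.58], [-58.88, 72.47], [-126.05, 133.96], [-84.25, 85.87], [-180, 180]. Speed limits (degrees/s): [147.25, 147.25, 180, 180, 180, 180].

INTERFACE

Orientations are given as a 3x3 rotation matrix whose columns are the frame's x, y, z axes.
In Python, from workcell import monitor, camera, camera_info, env gives the robot as it stands.
- The arm moves only by the tool arm_command, never from a script. Its argument "deltas" is a list of rows, each a list of 6 numbers: the shift along the tool's x, y, z in m, then the turn, a rotation vector about the tool's x, y, z in rad. A call has 1 to 12 rows; each row shifts and turns the commanded pose from where the row before left it, along the tool's axes as they then stand; what a row does not reach is not made up. A row lasts 1/10 s, in which the tool goes at most 50 mm and 8.59 degrees, less where a joint would pass 70% of its speed; a pose out of reach is approached as far as the arm can. A call with a gripper value outside its range is refused whole. "jaw" is the opening, from 0 (shut) to 1 (fully open), set as the call begins (left out, the last holds). The fingers move at their own pace and stop on an object; "force" is the grip in N (left out, the last holds). Time passes only in rows, so rows that do not move let the fingers close. It gives the time, the measured TCP pose, the force, the opening and the grip force at its end, in the units of the state.
- monitor.read_state(): the state, without advancing time (a new reading comes with each control period).
- camera(name): name is "scene" or "side" or "wrist"; returns the picture (480x640x3 uint8, red, green, blue); there is no depth.
- camera_info(name): a dict with "K" (3x3 intrinsics, pixels), "R" (3x3) and "t" (3): a world point X has camera coordinates R X + t. Camera axes: x right, y down, z forward; pixel columns grow to the right and rows downward; lengths in mm; the calibration is good to about 2 mm. A picture is of the moment at which its call begins: read the wrist's pose just before it. camera_info takes no time and is no camera call; for the wrist camera it gives the pose at the moment of the call.
- env.close_job(): hands the job in; it is judged then, once.
The state is a dict: "clock": time; "joint_pos": joint angles; "qvel": joint speeds; "joint_efforts": joint torques, N m; "tcp_pos": TCP position; "tcp_rot": TCP orientation; "ft_force": force on the tool from outside, world axes, zero at the start; "ft_torque": the same for the moment, N m; "finger_gap": finger opening in mm; "grasp_force": force on a finger pad.
Only numpy, scipy, OpenCV 4.12 (cv2) and the standard library are available. Lean on these libraries where they do the work, as an engineer would, in place of code of your own. Each camera call takes 0.05 s, during which the arm holds its last target. There are 200 camera calls.

TASK

First empty the drying rack: take every orange-capped mould out of its bay and set it flat on the white ware board. Then slide every blue-capped mould fully home into a bay of the rack, one to a bay, and last of all turn the thermostat dial until its pointer is on the red mark. Keep the moulds level throughout and leave the other things on the table undisturbed.

Things in the scene. Friction and masses are not known exactly. Their poses are not given: they have to be found in the camera images.
- dry0: Finished mould, starts in bay0 of the rack; may be absent. Plywood base board 110 (x) x 90 (y) x 12 mm; fixed on its middle a plaster block 70 (x) x 44 (y) mm, 12 to 54 mm above the underside, gripped across its 44 mm; on top a round orange cap, 32 mm across, 6 mm high. Same after half a turn. 0.3 kg. Origin: centre of the underside, z up.
- dry1: Finished mould, starts in bay1 of the rack; may be absent. Plywood base board 110 (x) x 90 (y) x 12 mm; fixed on its middle a plaster block 70 (x) x 44 (y) mm, 12 to 54 mm above the underside, gripped across its 44 mm; on top a round orange cap, 32 mm across, 6 mm high. Same after half a turn. 0.3 kg. Origin: centre of the underside, z up.
- dry2: Finished mould, starts in bay2 of the rack; may be absent. Plywood base board 110 (x) x 90 (y) x 12 mm; fixed on its middle a plaster block 70 (x) x 44 (y) mm, 12 to 54 mm above the underside, gripped across its 44 mm; on top a round orange cap, 32 mm across, 6 mm high. Same after half a turn. 0.3 kg. Origin: centre of the underside, z up.
- wet0: Mould to be dried, starts flat on the table on the robot's left; may be absent. Plywood base board 110 (x) x 90 (y) x 12 mm; fixed on its middle a plaster block 70 (x) x 44 (y) mm, 12 to 54 mm above the underside, gripped across its 44 mm; on top a round blue cap, 32 mm across, 6 mm high. Same after half a turn. 0.3 kg. Origin: centre of the underside, z up.
- wet1: Mould to be dried, starts flat on the table on the robot's left; may be absent. Plywood base board 110 (x) x 90 (y) x 12 mm; fixed on its middle a plaster block 70 (x) x 44 (y) mm, 12 to 54 mm above the underside, gripped across its 44 mm; on top a round blue cap, 32 mm across, 6 mm high. Same after half a turn. 0.3 kg. Origin: centre of the underside, z up.
- wet2: Mould to be dried, starts flat on the table on the robot's left; may be absent. Plywood base board 110 (x) x 90 (y) x 12 mm; fixed on its middle a plaster block 70 (x) x 44 (y) mm, 12 to 54 mm above the underside, gripped across its 44 mm; on top a round blue cap, 32 mm across, 6 mm high. Same after half a turn. 0.3 kg. Origin: centre of the underside, z up.
- rack: Fixed drying rack: aluminium floor plate 8 mm thick, three bays 105 mm apart along its y, open towards -x (the robot), a grey back stop 50 mm high. A mould slides in along +x, board length along x, until its edge meets the stop; pressed down it may bind, so carry it 1 to 2 mm off the floor. Origin on the table under the middle bay's centre; x is the push-in direction, z up.
- bay0 (a point): The right bay: where the origin of a mould lies when fully home, at (0, -105, 8) mm of the rack. Slot 93 mm wide between 12 mm walls, 15 mm high under blue lips (tops 28 mm above the table) that reach 10 mm over each long edge of the board; open above the middle. Stop face 55 mm beyond this point; lips begin 45 mm, walls (pointed noses) 66 mm, floor plate 100 mm before it.
- bay1 (a point): The middle bay: where the origin of a mould lies when fully home, at (0, 0, 8) mm of the rack. Slot 93 mm wide between 12 mm walls, 15 mm high under blue lips (tops 28 mm above the table) that reach 10 mm over each long edge of the board; open above the middle. Stop face 55 mm beyond this point; lips begin 45 mm, walls (pointed noses) 66 mm, floor plate 100 mm before it.
- bay2 (a point): The left bay: where the origin of a mould lies when fully home, at (0, 105, 8) mm of the rack. Slot 93 mm wide between 12 mm walls, 15 mm high under blue lips (tops 28 mm above the table) that reach 10 mm over each long edge of the board; open above the middle. Stop face 55 mm beyond this point; lips begin 45 mm, walls (pointed noses) 66 mm, floor plate 100 mm before it.
- ware_board: White fixed ware board with a brown strip at each end, 260 (x) x 150 (y) x 12 mm, flat on the table to the robot's right, for the finished moulds. Origin at the centre of its underside, x along its length; its top is 12 mm up.
- dial (a joint): Thermostat dial angle, rad, 0 to 4.32, growing clockwise seen from above; friction 0.04 N m, stays where left. The pointer is on the red mark at 2.4. A black bar grip 57 x 14 x 32 mm high on a 60 mm disc, white pointer line at one end of the bar, on a round white housing 116 mm across, 50 mm high, with black ticks and one bigger red tick.
- dial_grip (a point): On the dial's axis, 87 mm above the table, at the height to grip the bar from above across its 14 mm; turns with the dial: its x axis lies along the bar, the pointer on its -x end; z up.
- red_mark (a point): Centre of the red tick on the thermostat housing, 49 mm from the dial's axis, 50 mm above the table.
- round_mould_a: Bystander, not to be disturbed: round plaster mould, 72 mm across, 46 mm high. Origin at the centre of its underside.
- round_mould_b: Bystander, not to be disturbed: round plaster mould, 92 mm across, 46 mm high. Origin at the centre of its underside.
- blue_bowl: Bystander, not to be disturbed: blue bowl, 100 mm across, 55 mm high. Origin at the centre of its underside.
- green_bowl: Bystander, not to be disturbed: green bowl, 100 mm across, 55 mm high. Origin at the centre of its underside.
- brush: Bystander, not to be disturbed: brush with wooden handle, 160 mm long. Origin at mid length, on the table.
- bottle: Bystander, not to be disturbed: yellow bottle, 64 mm across, 150 mm high. Origin at the centre of its underside.
- jar: Bystander, not to be disturbed: jar, 68 mm across, 80 mm high. Origin at the centre of its underside.

How it is judged:
By the outcome, as a careful person would: the job done as asked, in the order asked, and still so for the second after the job is handed in, with the robot touching nothing.
Of dry0, dry1, dry2 only 1 to 2 are there at a start; the rules pass over those that are not, and their reading is None.
Of wet0, wet1, wet2 only 2 to 3 are there at a start; the rules pass over those that are not, and their reading is None.
At some moment in a run one of wet0, wet1, wet2 may be knocked a few centimetres aside while the robot is not near it.
It also fails if it takes over 210 s, if anything falls off the work surface, if the arm or the gripper's body presses on something with over 40 N, if the wrist force passes 120 N, or if a joint passes its speed limit or range.

## Working session

There is one attempt and no reset: what is moved stays moved. The work goes in short steps, Python scripts to look and compute and a tool call to move; the robot and the scene stay as the last step left them, time stands still between calls to the robot, and variables do not carry over. Pictures are saved under pics/ and viewed, at most 14 in all, crops included, and the job is handed in when it is done.

Besides the shell and the picture viewer there is one more tool, called by a JSON object that holds its "api" and its "payload". arm_command: Moves the arm, as the interface text tells. Its arguments: {"type":"object","properties":{"deltas":{"type":"array"},"jaw":{"type":"number"},"force":{"type":"number"}},"required":["deltas"]}

```bash
ls; mkdir -p pics; python3 - <<'E'
from workcell import monitor,camera,camera_info
import cv2
s=monitor.read_state();print(s['clock'],s['tcp_pos'],s['tcp_rot'],s['finger_gap'])
for n in("scene","side"):
    im=camera(n);cv2.imwrite(f"pics/{n}0.png",im[:,:,::-1]);i=camera_info(n);print(n,i)
E
```

```text
pics
0.0 [5.74408089e+02 7.84142025e-02 1.93286346e+02] [[ 1.56456366e-06  9.99998282e-01 -1.85371383e-03]
 [ 9.99999968e-01 -1.09505661e-06  2.53280128e-04]
 [ 2.53277663e-04 -1.85371417e-03 -9.99998250e-01]] 85.57001377161608
scene {'K': array([[528.70816221,   0.        , 325.87955169],
       [  0.        , 528.70816221, 236.98498313],
       [  0.        ,   0.        ,   1.        ]]), 'R': array([[ 0.44144888,  0.8970144 , -0.02209195],
       [ 0.55481969, -0.2922286 , -0.77895928],
       [-0.70519359,  0.33161365, -0.62668524]]), 't': array([-258.6699388 , -251.75994224, 1702.58323938])}
side {'K': array([[543.30729426,   0.        , 315.41629206],
       [  0.        , 543.30729426, 244.42641807],
       [  0.        ,   0.        ,   1.        ]]), 'R': array([[-0.99835169, -0.05530365,  0.01534277],
       [-0.04371112,  0.55945153, -0.82770968],
       [ 0.03719183, -0.82701602, -0.56094677]]), 't': array([ 564.92678862,  102.19046548, 1291.67475814])}
```

View pics/scene0.png

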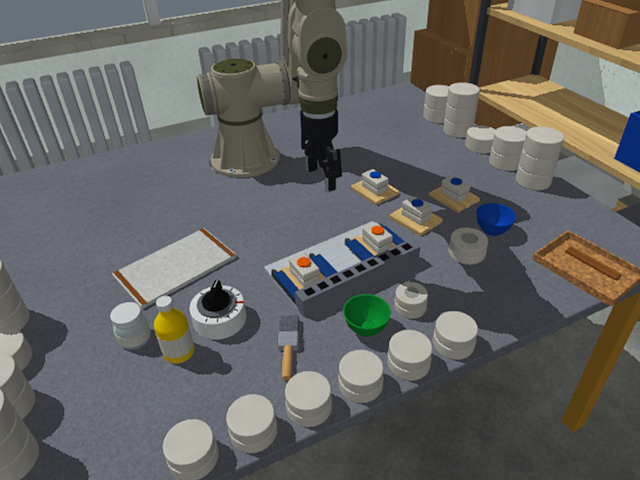

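View pics/side0.png

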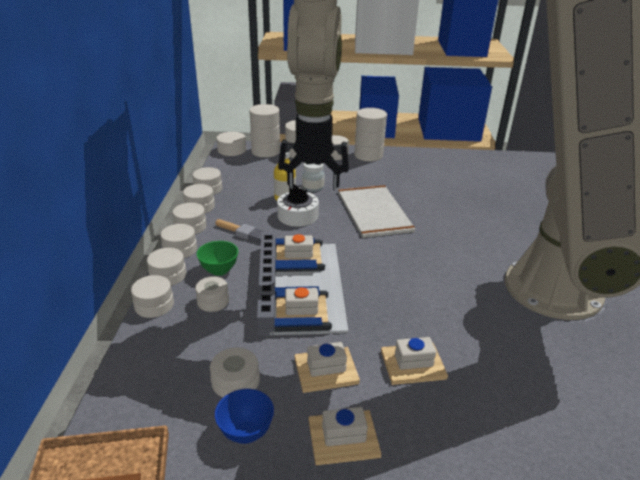

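The scene picture shows orange caps at (304,262) and (377,230), in the two outer bays. Blue caps are at (375,175), (417,203) and (456,182). The ware board is near (175,265) and the dial near (218,305). In the side picture the orange caps are at (298,240) and (301,293), the blue caps at (327,351), (416,345) and (345,418).

```bash
cat > h.py <<'E'
import numpy as np,cv2
from workcell import monitor,camera,camera_info
def ray(n,uv,z,info=None):
    i=info or camera_info(n);uv=np.atleast_2d(np.float64(uv))
    d=(np.linalg.inv(i['K'])@np.c_[uv,np.ones(len(uv))].T).T@i['R'];c=-i['R'].T@i['t']
    return (c+d*((z-c[2])/d[:,2])[:,None])[:,:2]
def tri(a,b,ia,ib):
    P=[i['K']@np.c_[i['R'],i['t']] for i in(ia,ib)]
    X=cv2.triangulatePoints(P[0],P[1],np.float64(a),np.float64(b));return X[:3,0]/X[3,0]
def proj(i,X):
    p=i['K']@(i['R']@np.float64(X)+i['t']);return p[:2]/p[2]
def mask(im,lo,hi): return cv2.inRange(cv2.cvtColor(im,cv2.COLOR_RGB2HSV),np.array(lo),np.array(hi))
ORANGE=((3,180,120),(14,255,255));BLUE=((105,150,60),(125,255,255))
def blobs(m,amin=20,amax=1e9):
    n,l,s,c=cv2.connectedComponentsWithStats(m)
    return [(s[k,4],c[k],s[k,:4],l==k) for k in range(1,n) if amin<s[k,4]<amax]
E
python3 - <<'E'
from h import *
np.set_printoptions(precision=1,suppress=True)
for n in("scene","side"):
    im=cv2.imread(f"pics/{n}0.png")[:,:,::-1].copy()
    for nm,r,z in(("o",ORANGE,68),("b",BLUE,60)):
        for b in blobs(mask(im,*r),30,400):print(n,nm,b[0],b[1],ray(n,b[1],z-2)[0])
    for b in blobs(mask(im,(12,60,120),(28,200,255)),200,4000):
        print(n,"wood",b[0],b[1],ray(n,b[1],12)[0])
i=camera("wrist");cv2.imwrite("pics/w0.png",i[:,:,::-1])
w=camera_info("wrist");print(w,-w['R'].T@w['t'])
E
```

```text
scene o 81 [377.3 229.7] [588.2 140.6]
scene o 160 [601.5 266.7] [934.5 511.1]
scene o 99 [303.3 261.5] [611.4 -68.3]
scene b 57 [375.3 174.3] [356.2 271.2]
scene b 61 [456. 181.] [492.2 450.5]
scene b 69 [417.  202.5] [528.1 297.6]
scene b 105 [394.2 236.3] [621.1 169.1]
scene b 269 [358.5 249.3] [623.8  68.8]
scene b 270 [323.3 265.4] [636.4 -30. ]
scene b 261 [286.  282.8] [ 649.8 -127.9]
scene wood 237 [612.1   6. ] [-571.6 2295.8]
scene wood 2213 [571.9  38.7] [-297.2 1718.8]
scene wood 875 [523.2  87.6] [  20.3 1134.4]
scene wood 315 [367.6 192.6] [368.4 240.7]
scene wood 396 [409.2 221.7] [539.5 269.7]
scene wood 2793 [590.9 267.1] [888.7 550.3]
scene wood 260 [286.  361.1] [ 812.2 -199.8]
side o 51 [298.2 238.2] [612.6 -64.3]
side o 85 [301.1 292.3] [589.5 143.4]
side b 189 [286.3  16.5] [  897.4 -2620.8]
side b 312 [295.3 264.4] [611.5  33.5]
side b 68 [279.4 291.5] [637.2 134.2]
side b 325 [297.6 321.8] [590.1 227.6]
side b 131 [415.8 343.8] [357.9 273.3]
side b 128 [326.5 349.9] [528.9 301.7]
side b 198 [344.5 416.9] [493.3 453.7]
side wood 255 [272.3  38.5] [  942.5 -2240.4]
side wood 346 [425.8  44. ] [   53.3 -2219.5]
side wood 1368 [444.8  58.5] [  -13.3 -1925.1]
side wood 451 [343.5 120.5] [ 510.8 -991. ]
side wood 402 [406.8 123.3] [ 265.3 -984.6]
side wood 392 [472.1 142.6] [  44.2 -819.5]
side wood 245 [319.2 309.2] [550.4 132.7]
side wood 1213 [326.2 374.5] [527.5 321. ]
side wood 1110 [412.6 369.1] [360.9 295.5]
side wood 1286 [342.8 450.1] [493.6 484.4]
{'K': array([[352.5,   0. , 324.8],
       [  0. , 352.5, 237.2],
       [  0. ,   0. ,   1. ]]), 'R': array([[ 1. ,  0. , -0. ],
       [ 0. , -1. ,  0.3],
       [-0. , -0.3, -1. ]]), 't': array([-574.3,  -40. ,  379.1])} [575.1  75.2 372.5]
```

View pics/w0.png

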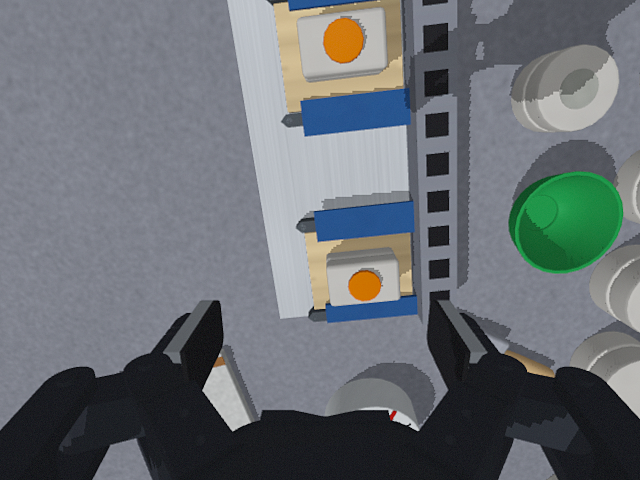

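The wrist picture shows the orange caps at (344,40) and (365,285), with empty bay1 between them and the blue lips. Next I measure the rack, the wet moulds, the ware board and the dial.

```bash
python3 - <<'E'
from h import *
np.set_printoptions(precision=1,suppress=True)
im=cv2.imread("pics/w0.png")[:,:,::-1].copy()
print("wrist")
for b in blobs(mask(im,*ORANGE),100): print("cap",b[0],ray("wrist",b[1],68)[0])
for b in blobs(mask(im,*BLUE),500):
    cn=cv2.findContours(b[3].astype(np.uint8),0,2)[0]
    c=max(cn,key=len)[:,0]; print("lip",b[2],"rect",[*cv2.minAreaRect(np.float32(ray("wrist",c,28)))])
# wet boards (side): wood quad at z=12 top
for n in("side","scene"):
    im=cv2.imread(f"pics/{n}0.png")[:,:,::-1].copy()
    for b in blobs(mask(im,(12,60,60),(28,200,255)),150,2500):
        w=ray(n,b[1],12)[0]
        if not(300<w[0]<700 and 220<w[1]<560):continue
        c=np.argwhere(b[3])[:,::-1]; print(n,"wet board",*cv2.minAreaRect(np.float32(ray(n,c,12))))
    # ware board: brown strips
    for b in blobs(mask(im,(5,110,60),(12,255,200)),30,600):
        w=ray(n,b[1],12)[0]
        if 200<w[0]<700 and -520<w[1]<-100:
            c=np.argwhere(b[3])[:,::-1];print(n,"strip",b[0],*cv2.minAreaRect(np.float32(ray(n,c,12))))
    w=mask(im,(0,0,150),(179,60,255))
    for b in blobs(w,300,9000):
        p=ray(n,b[1],12)[0]
        if 200<p[0]<800 and -520<p[1]<-50:
            c=np.argwhere(b[3])[:,::-1];print(n,"white",b[0],b[1],*cv2.minAreaRect(np.float32(ray(n,c,12))))
    r=mask(im,(0,150,80),(3,255,255))|mask(im,(174,150,80),(179,255,255))
    for b in blobs(r,3,200):
        p=ray(n,b[1],50)[0]
        if 300<p[0]<900 and -520<p[1]<-50:print(n,"red",b[0],b[1],p)
s=cv2.imread("pics/scene0.png")[265:350,170:260];d=cv2.imread("pics/side0.png")[175:235,265:335]
cv2.imwrite("pics/dial0.png",np.hstack([cv2.resize(s,(400,400),interpolation=2),cv2.resize(d,(400,400),interpolation=2)]))
E
```

```text
wrist
lip [301  88 109  48] rect [(602.5519409179688, 88.56349182128906), (99.3969955444336, 31.23737907409668), 5.952974319458008]
lip [314 201 100  40] rect [(613.8222045898438, -15.179317474365234), (99.49315643310547, 31.703615188598633), 6.255310535430908]
lip [325 295  92  28] rect [(624.6387329101562, -113.86851501464844), (99.34649658203125, 23.148818969726562), 6.3506927490234375]
side wet board (528.6426391601562, 305.73223876953125) (111.9683609008789, 99.22606658935547) 14.735224723815918
side wet board (358.2744445800781, 277.75762939453125) (113.33833312988281, 99.63941192626953) 11.159639358520508
side wet board (492.8883972167969, 456.9393005371094) (111.49104309082031, 97.29541015625) 11.0830717086792
side white 2077 [374.6 208.7] (414.72271728515625, -325.50909423828125) (149.79600524902344, 230.31942749023438) 15.90804386138916
scene wet board (361.165283203125, 267.39996337890625) (121.18060302734375, 102.12398529052734) 11.559459686279297
scene wet board (497.5943908691406, 445.8135070800781) (120.40299987792969, 103.30008697509766) 11.457606315612793
scene wet board (532.2464599609375, 294.5202331542969) (119.56166076660156, 100.7572021484375) 15.068953514099121
scene white 3737 [172.8 265.1] (412.9131164550781, -327.561767578125) (149.58975219726562, 227.93673706054688) 16.001075744628906
scene white 575 [124.9 309.1] (470.62994384765625, -454.2947998046875) (66.50701141357422, 174.97787475585938) 79.60255432128906
scene white 511 [209.4 310.9] (600.202880859375, -289.6949462890625) (118.77851867675781, 92.4234619140625) 30.59853172302246
scene red 8 [240.  301.8] [ 650.2 -235.8]
```

View pics/dial0.png

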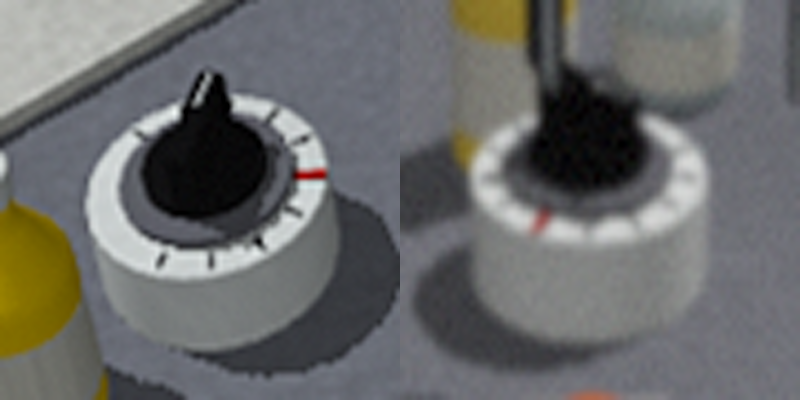

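The dial crops show the red tick at scene (240,302). The pointer end is on the far side, towards the robot. Next is a helper that turns target poses into row values.

```bash
cat >> h.py <<'E'
def go(frm,to,n):
    """equal rows from pose (x,y,z,yawdeg) to pose; tool pointing down. yaw = direction of tool x"""
    w=-np.radians((to[3]-frm[3]+180)%360-180)/n
    a=np.radians(frm[3]);x=np.array([np.cos(a),np.sin(a)]);y=np.array([np.sin(a),-np.cos(a)])
    d=np.subtract(to[:2],frm[:2]);p=np.array([x@d,y@d])
    S=sum(np.array([[np.cos(k*w),-np.sin(k*w)],[np.sin(k*w),np.cos(k*w)]]) for k in range(n))
    v=np.linalg.solve(S,p)
    print(n,"x [%.5f,%.5f,%.5f,0,0,%.4f]"%(v[0]/1e3,v[1]/1e3,-(to[2]-frm[2])/n/1e3,w))
def cur(pr=True):
    s=monitor.read_state();R=s['tcp_rot'];p=s['tcp_pos']
    q=[*p,np.degrees(np.arctan2(R[1,0],R[0,0]))%360]
    if pr:print("t%.1f"%s['clock'],np.round(q,1),"tilt",np.round(R[:2,2],3),"F",np.round(s['ft_force'],1),"gap %.1f grip %.1f"%(s['finger_gap'],s['grasp_force']))
    return q
E
python3 -c "
from h import *
c=cur();go(c,(590.5,141.3,150,186.2),12);go((0,0,150,186.2),(0,0,33,186.2),6)"
```

```text
t0.1 [5.746e+02 1.000e-01 1.935e+02 9.000e+01] tilt [-0.001  0.   ] F [-0.4 -0.6  0.1] gap 85.5 grip 0.0
12 x [0.00849,0.01030,0.00362,0,0,-0.1399]
6 x [0.00000,0.00000,0.01950,0,0,-0.0000]
```

{"api": "arm_command", "payload": {"deltas": [[0.0085,0.0103,0.0036,0,0,-0.14],[0.0085,0.0103,0.0036,0,0,-0.14],[0.0085,0.0103,0.0036,0,0,-0.14],[0.0085,0.0103,0.0036,0,0,-0.14],[0.0085,0.0103,0.0036,0,0,-0.14],[0.0085,0.0103,0.0036,0,0,-0.14],[0.0085,0.0103,0.0036,0,0,-0.14],[0.0085,0.0103,0.0036,0,0,-0.14],[0.0085,0.0103,0.0036,0,0,-0.14],[0.0085,0.0103,0.0036,0,0,-0.14],[0.0085,0.0103,0.0036,0,0,-0.14],[0.0085,0.0103,0.0036,0,0,-0.14]]}}

```text
clock: 1.35
tcp_pos: [590.3, 141.8, 150.3]
tcp_rot: [[-0.993, -0.115, -0.001], [-0.115, 0.993, -0.0], [0.001, 0.0, -1.0]]
ft_force: [-1.1, 0.7, 0.6]
finger_gap: 85.2
grasp_force: 0.0
```

```bash
python3 - <<'E'
from h import *
cur()
w=camera_info("wrist");i=camera("wrist");cv2.imwrite("pics/w1.png",i[:,:,::-1]);cur()
for c in((588.9,142,68),(612,-66.3,68)):print(np.round(proj(w,c)))
E
```

```text
t1.4 [590.3 141.8 150.3 186.6] tilt [-0.001 -0.   ] F [-1.1  0.7  0.6] gap 85.2 grip 0.0
t1.4 [588.4 143.3 149.8 187. ] tilt [-0.003  0.001] F [-1.7  0.3 -0.3] gap 85.2 grip 0.0
[326. 229.]
[ 54. 227.]
```

View pics/w1.png

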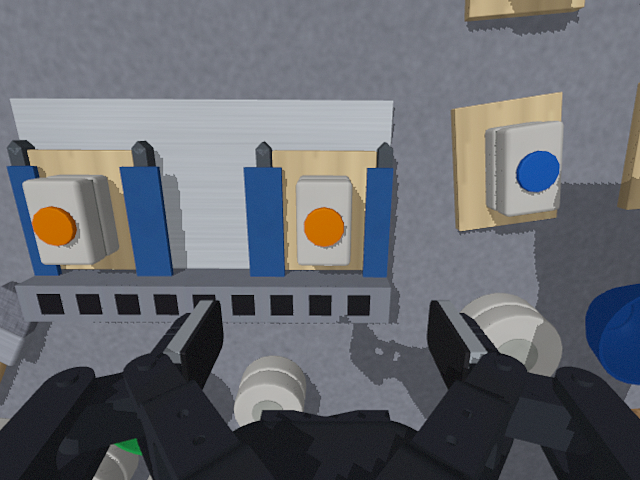

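The wrist picture shows bay2's mould with its cap at (324,227), bay0's cap at (54,226), and a wet mould's cap at (538,171). The plate's front edge runs from (12,99) to (393,101).

```bash
python3 - <<'E'
from h import *
np.set_printoptions(precision=1,suppress=True)
cur()
w=camera_info("wrist");im=camera("wrist");cur()
for nm,r,z in(("o",((5,150,120),(20,255,255)),68),("b",BLUE,60)):
    for b in blobs(mask(im,*r),300): 
        if b[0]<2500: print(nm,b[0],b[1],ray("wrist",b[1],z,w)[0])
for b in blobs(mask(im,*BLUE),2500,6000):
    c=max(cv2.findContours(b[3].astype(np.uint8),0,2)[0],key=len)[:,0]; print("lip",b[2],"rect",*[np.array(v) for v in cv2.minAreaRect(np.float32(ray("wrist",c,28,w)))])
print("plate corners",ray("wrist",[(12,99),(393,101)],8,w))
for b in blobs(mask(im,(12,50,120),(28,255,255)),3000):
    c=np.argwhere(b[3])[:,::-1];print("wood",b[2],*[np.array(v) for v in cv2.minAreaRect(np.float32(ray("wrist",c,12,w)))])
E
```

```text
t1.4 [588.4 143.3 149.8 187. ] tilt [-0.  0.] F [-1.7  0.3 -0.3] gap 85.2 grip 0.0
t1.4 [589.2 142.4 150.2 186.4] tilt [-0.  0.] F [-0.1 -0.1  0.2] gap 85.2 grip 0.0
o 1252 [ 49.9 226.4] [610.6 -67.2]
o 1209 [321.3 229.1] [587.3 139.6]
b 1352 [534.9 174.9] [527.5 295.4]
b 1472 [ 25.8 217.8] [608.7 -91.4]
lip [118 167  53 110] rect [613.  -14.5] [99.7 33.3] 6.334251880645752
lip [242 169  41 110] rect [602.   89.1] [99.7 31.6] 6.347007751464844
lip [361 170  30 110] rect [591.  187.5] [100.   21.6] 6.3145246505737305
lip [583 288  57 100] rect [681.4 438.8] [118.2  53.2] 21.73928451538086
plate corners [[ 522.3 -133.4]
 [ 484.3  188.2]]
wood [449  96 111 138] [528.2 295.2] [109.5  92.4] 15.179686546325684
wood [ 25 150 108 120] [613.5 -73.1] [111.9  91.6] 6.997377395629883
wood [270 153 105 120] [589.7 139.7] [112.4  92.1] 6.18369197845459
```

{"api": "arm_command", "payload": {"deltas": [[-0.001,-0.0013,0.017,0,0,0],[0,0,0.02,0,0,0],[0,0,0.02,0,0,0],[0,0,0.02,0,0,0],[0,0,0.02,0,0,0],[0,0,0.02,0,0,0],[0,0,0,0,0,0]]}}

```text
clock: 2.15
tcp_pos: [589.8, 139.2, 31.1]
tcp_rot: [[-0.994, -0.105, -0.005], [-0.105, 0.994, -0.001], [0.005, -0.0, -1.0]]
ft_force: [-0.5, -0.7, 0.5]
finger_gap: 85.4
grasp_force: 0.0
```

{"api": "arm_command", "payload": {"deltas": [[0,0,0,0,0,0],[0,0,0,0,0,0],[0,0,0,0,0,0],[0,0,0,0,0,0],[0,0,0,0,0,0],[0,0,0,0,0,0],[0,0,0,0,0,0],[0,0,0,0,0,0]], "jaw": 0.4, "force": 50}}

```text
clock: 2.95
tcp_pos: [591.9, 140.1, 34.0]
tcp_rot: [[-0.994, -0.109, 0.0], [-0.109, 0.994, 0.0], [-0.0, -0.0, -1.0]]
ft_force: [-0.4, 0.4, -0.5]
finger_gap: 34.2
grasp_force: 0.0
```

```bash
python3 - <<'E'
from h import *
cur();i=camera("wrist");cv2.imwrite("pics/w2.png",np.hstack([i[:,:,::-1][120:]]));i=camera("side");cur()
cv2.imwrite("pics/w2.png",np.vstack([cv2.resize(cv2.imread("pics/w2.png"),(500,281)),cv2.resize(i[220:340,210:420,::-1],(500,286))]))
E
```

```text
t3.0 [591.9 140.1  34.  186.3] tilt [0. 0.] F [-0.4  0.4 -0.5] gap 34.2 grip 0.0
t3.0 [591.9 140.1  34.  186.3] tilt [-0. -0.] F [0.2 0.9 0.1] gap 34.4 grip 0.0
```

View pics/w2.png

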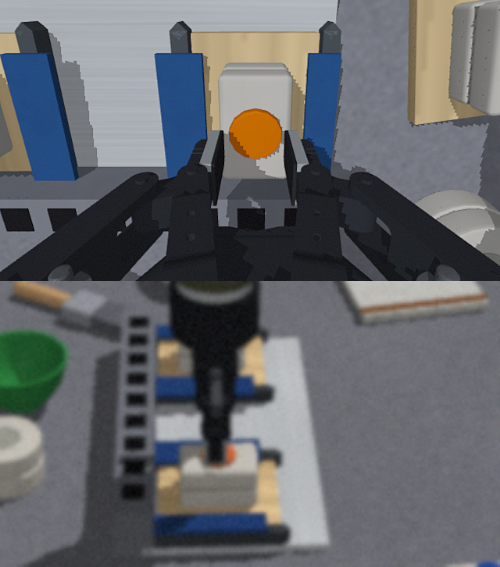

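The wrist view has the pads either side of the block, just past the cap. In the side view the near finger is not in front of the block, so I check heights.

```bash
python3 - <<'E'
from h import *
c=cur();w=camera_info("wrist");s=camera_info("side")
print("cap wrist (326,290):",proj(w,(588.5,141,66)), "campos",-w['R'].T@w['t'])
for y in(123,141,158):
  for z in(34,50,66):print(y,z,proj(s,(591,y,z)).round())
im=camera("side");cv2.imwrite("pics/s3.png",cv2.resize(im[240:330,260:350,::-1],(560,560),interpolation=2))
E
```

```text
t3.0 [591.9 140.1  34.  186.3] tilt [-0. -0.] F [0.2 0.9 0.1] gap 34.4 grip 0.0
cap wrist (326,290): [329.4670089  293.18960217] campos [516.46821625 130.90721181 212.996179  ]
123 34 [301. 298.]
123 50 [301. 292.]
123 66 [301. 286.]
141 34 [300. 303.]
141 50 [300. 297.]
141 66 [300. 292.]
158 34 [300. 308.]
158 50 [300. 302.]
158 66 [300. 297.]
```

View pics/s3.png

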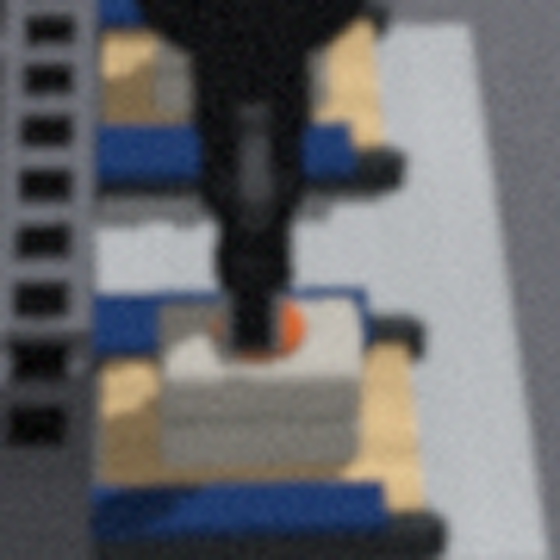

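The near finger tip is at pixel (301,297) at y≈158, so the real tips are at z≈64, above the block. That explains why the jaws reached 34 mm with no contact. So the fingers are about 25 mm shorter than the TCP suggests. I reopen, lower 26 mm and close again.

{"api": "arm_command", "payload": {"deltas": [[0,0,0,0,0,0],[0,0,0,0,0,0],[0,0,0,0,0,0],[0,0,0,0,0,0],[0,0,0,0,0,0],[0,0,0,0,0,0],[0.002,0,0.006,0,0,0],[0,0,0.006,0,0,0],[0,0,0.006,0,0,0],[0,0,0.006,0,0,0],[0,0,0,0,0,0],[0,0,0,0,0,0]], "jaw": 1}}

```text
clock: 4.3
tcp_pos: [589.7, 139.9, 9.7]
tcp_rot: [[-0.994, -0.109, -0.001], [-0.109, 0.994, -0.0], [0.001, -0.0, -1.0]]
ft_force: [0.2, 0.1, -0.0]
finger_gap: 85.1
grasp_force: 0.0
```

{"api": "arm_command", "payload": {"deltas": [[0,0,0,0,0,0],[0,0,0,0,0,0],[0,0,0,0,0,0],[0,0,0,0,0,0],[0,0,0,0,0,0],[0,0,0,0,0,0],[0,0,0,0,0,0]], "jaw": 0.4, "force": 40}}

```text
clock: 5.0
tcp_pos: [590.4, 140.1, 10.6]
tcp_rot: [[-0.994, -0.109, 0.001], [-0.109, 0.994, 0.0], [-0.001, 0.0, -1.0]]
ft_force: [-0.7, 0.9, 5.3]
finger_gap: 42.8
grasp_force: 43.4
```

```bash
python3 - <<'E'
from h import *
c=cur()
im=camera("side");cv2.imwrite("pics/s4.png",cv2.resize(im[240:330,260:350,::-1],(560,560),interpolation=2));cur()
E
```

```text
t5.0 [590.4 140.1  10.6 186.3] tilt [0.001 0.   ] F [-0.7  0.9  5.3] gap 42.8 grip 43.4
t5.0 [590.4 140.1  10.6 186.3] tilt [0.001 0.   ] F [-0.4  1.5  5.3] gap 43.1 grip 43.4
```

View pics/s4.png

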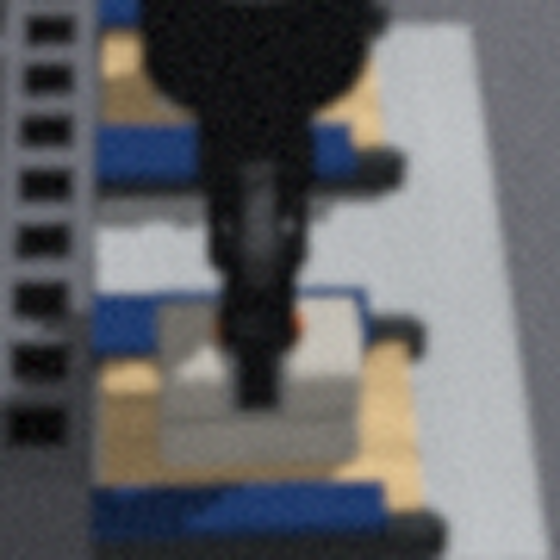

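Gripped: the gap is 43 mm at 43 N, and the tip is around block mid-height. Now a slight lift, then straight out along the bay.

{"api": "arm_command", "payload": {"deltas": [[0,0,-0.0015,0,0,0],[0,0,0,0,0,0],[0.003,0,0,0,0,0],[0.006,0,0,0,0,0],[0.01,0,0,0,0,0],[0.01,0,0,0,0,0],[0.01,0,0,0,0,0],[0.01,0,0,0,0,0]], "force": 60}}

```text
clock: 5.85
tcp_pos: [539.8, 134.4, 11.5]
tcp_rot: [[-0.994, -0.109, -0.0], [-0.109, 0.994, -0.0], [0.0, -0.0, -1.0]]
ft_force: [-0.6, 1.0, -3.3]
finger_gap: 42.9
grasp_force: 61.4
```

{"api": "arm_command", "payload": {"deltas": [[0.015,0,0,0,0,0],[0.015,0,0,0,0,0],[0.015,0,0,0,0,0],[0.015,0,0,0,0,0],[0.015,0,0,0,0,0],[0,0,-0.015,0,0,0],[0,0,-0.03,0,0,0],[0,0,-0.03,0,0,0],[0,0,-0.02,0,0,0],[0,0,0,0,0,0]]}}

```text
clock: 6.85
tcp_pos: [468.6, 126.6, 109.6]
tcp_rot: [[-0.994, -0.109, 0.006], [-0.109, 0.994, 0.001], [-0.007, -0.0, -1.0]]
ft_force: [0.5, -0.8, -3.5]
finger_gap: 42.1
grasp_force: 62.0
```

```bash
python3 - <<'E'
from h import *
np.set_printoptions(precision=1,suppress=True)
c=cur();a,b=camera_info("scene"),camera_info("side")
for n,p,q in(("jar",(129,325),(312,175)),("bottle cap",(166,303),(281,170))):print(n,tri(p,q,a,b),ray("scene",p,40),ray("side",q,40))
go(c,(400,-100,110,196),9);go((400,-100,110,196),(430.6,-384.2,50,196),10)
go((430.6,-384.2,50,196),(430.6,-384.2,15.5,196),5)
im=camera("side");w=mask(im,(0,0,140),(179,60,255))
for bl in blobs(w,1000,4000):
    p=ray("side",bl[1],12)[0]
    if 300<p[0]<500 and -420<p[1]<-250:
        cn=np.argwhere(bl[3])[:,::-1];print(bl[0],*[np.array(v) for v in cv2.minAreaRect(np.float32(ray("side",cn,12)))])
E
```

```text
t6.8 [468.6 126.6 109.6 186.3] tilt [0. 0.] F [ 0.5 -0.8 -3.5] gap 42.1 grip 62.0
jar [ 601.  -461.5   40.3] [[ 597.3 -462.5]] [[ 602.4 -457.9]]
bottle cap [ 675.1 -374.1  112. ] [[ 569.4 -378.7]] [[ 700.9 -483.9]]
9 x [0.01214,-0.02338,-0.00005,0,0,-0.0189]
10 x [0.00489,-0.02816,0.00600,0,0,-0.0000]
5 x [0.00000,0.00000,0.00690,0,0,-0.0000]
```

{"api": "arm_command", "payload": {"deltas": [[0.0121,-0.0234,0,0,0,-0.019],[0.0121,-0.0234,0,0,0,-0.019],[0.0121,-0.0234,0,0,0,-0.019],[0.0121,-0.0234,0,0,0,-0.019],[0.0121,-0.0234,0,0,0,-0.019],[0.0121,-0.0234,0,0,0,-0.019],[0.0121,-0.0234,0,0,0,-0.019],[0.0121,-0.0234,0,0,0,-0.019],[0.0121,-0.0234,0,0,0,-0.019]]}}

```text
clock: 7.8
tcp_pos: [396.6, -100.6, 104.7]
tcp_rot: [[-0.961, -0.277, -0.002], [-0.277, 0.961, 0.001], [0.002, 0.002, -1.0]]
ft_force: [-0.5, -0.2, -3.7]
finger_gap: 42.4
grasp_force: 62.2
```

{"api": "arm_command", "payload": {"deltas": [[0.005,-0.028,0,0,0,0],[0.005,-0.028,0,0,0,0],[0.005,-0.028,0,0,0,0],[0.005,-0.028,0,0,0,0],[0.005,-0.028,0,0,0,0],[0.005,-0.028,0.01,0,0,0],[0.005,-0.028,0.01,0,0,0],[0.005,-0.028,0.01,0,0,0],[0.005,-0.028,0.01,0,0,0],[0.005,-0.028,0.01,0,0,0],[0,0,0.01,0,0,0],[0,0,0,0,0,0]]}}

```text
clock: 9.0
tcp_pos: [425.7, -381.4, 42.8]
tcp_rot: [[-0.961, -0.275, -0.004], [-0.275, 0.961, 0.005], [0.002, 0.006, -1.0]]
ft_force: [-0.3, 0.2, -3.8]
finger_gap: 42.5
grasp_force: 62.5
```

```bash
python3 - <<'E'
from h import *
np.set_printoptions(precision=1,suppress=True)
c=cur();w=camera_info("wrist");im=camera("wrist");cv2.imwrite("pics/w5.png",im[:,:,::-1]);cur();go(c,(430.6,-384.2,15.5,196),5)
E
```

```text
t9.0 [ 425.7 -381.4   42.8  196. ] tilt [-0.  0.] F [-0.3  0.2 -3.8] gap 42.5 grip 62.5
t9.1 [ 426.1 -381.1   44.   196. ] tilt [-0.  0.] F [ 0.1 -0.2 -3.2] gap 42.3 grip 62.5
5 x [-0.00079,-0.00082,0.00547,0,0,-0.0000]
```

View pics/w5.png

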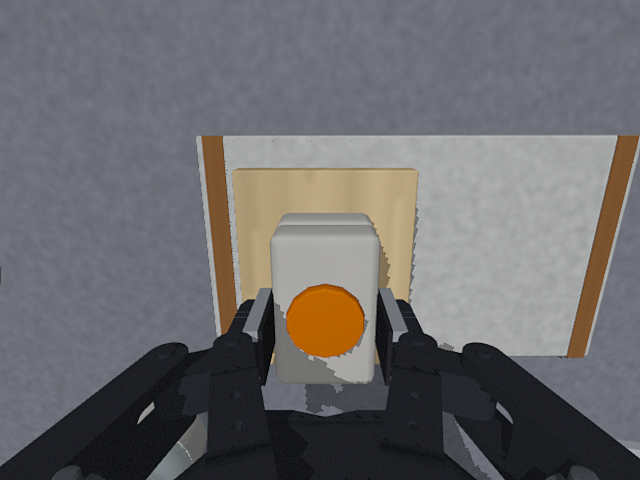

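The mould is held level over the ware board. The board corners are at about (198,136), (637,136) and (588,357).

```bash
python3 - <<'E'
from h import *
np.set_printoptions(precision=1,suppress=True)
w=camera_info("wrist")
P=ray("wrist",[(198,136),(637,136),(588,357)],12,w);print(P,"centre",(P[0]+P[2])/2,np.linalg.norm(P[1]-P[0]),np.linalg.norm(P[2]-P[1]),np.degrees(np.arctan2(*(P[1]-P[0])[::-1])))
for z in (36,40,44): # board top of held mould
    Q=ray("wrist",[(233,169),(417,169)],z+12,w);print(z,np.linalg.norm(Q[1]-Q[0]),Q.mean(0))
c=cur(); 
E
```

```text
[[ 377.7 -471.6]
 [ 307.5 -228. ]
 [ 449.9 -182.2]] centre [ 413.8 -326.9] 253.48466225881972 149.59998899781067 106.07585133207998
36 90.29230469935676 [ 371.8 -397.5]
40 88.22999774530635 [ 371.4 -397.6]
44 86.16769079125592 [ 371.  -397.8]
t9.1 [ 426.1 -381.1   44.   196. ] tilt [-0.  0.] F [ 0.1 -0.2 -3.2] gap 42.3 grip 62.5
```

{"api": "arm_command", "payload": {"deltas": [[-0.0008,-0.0008,0.005,0,0,0],[-0.0008,-0.0008,0.005,0,0,0],[-0.0008,-0.0008,0.005,0,0,0],[-0.0008,-0.0008,0.005,0,0,0],[-0.0008,-0.0008,0.003,0,0,0],[0,0,0.001,0,0,0],[0,0,0.001,0,0,0],[0,0,0,0,0,0]]}}

```text
clock: 9.85
tcp_pos: [432.8, -386.1, 21.5]
tcp_rot: [[-0.961, -0.276, 0.0], [-0.276, 0.961, -0.0], [-0.0, -0.0, -1.0]]
ft_force: [0.3, -0.2, -3.8]
finger_gap: 42.4
grasp_force: 62.5
```

{"api": "arm_command", "payload": {"deltas": [[0,0,0.001,0,0,0],[0,0,0.001,0,0,0],[0,0,0,0,0,0]]}}

```text
clock: 10.15
tcp_pos: [432.8, -386.0, 19.5]
tcp_rot: [[-0.961, -0.276, 0.0], [-0.276, 0.961, 0.0], [-0.0, 0.0, -1.0]]
ft_force: [0.0, 0.4, -4.8]
finger_gap: 42.0
grasp_force: 62.5
```

{"api": "arm_command", "payload": {"deltas": [[0,0,0.001,0,0,0],[0,0,0.001,0,0,0],[0,0,0,0,0,0]]}}

```text
clock: 10.45
tcp_pos: [432.8, -385.9, 17.3]
tcp_rot: [[-0.961, -0.277, -0.0], [-0.277, 0.961, 0.0], [0.0, 0.0, -1.0]]
ft_force: [-0.6, -0.5, -3.5]
finger_gap: 42.4
grasp_force: 62.5
```

{"api": "arm_command", "payload": {"deltas": [[0,0,0.001,0,0,0],[0,0,0.0005,0,0,0],[0,0,0,0,0,0]]}}

```text
clock: 10.75
tcp_pos: [432.8, -386.0, 15.9]
tcp_rot: [[-0.961, -0.276, -0.0], [-0.276, 0.961, 0.0], [0.0, 0.0, -1.0]]
ft_force: [0.2, 0.1, -4.3]
finger_gap: 41.9
grasp_force: 62.5
```

{"api": "arm_command", "payload": {"deltas": [[0,0,0.001,0,0,0],[0,0,0,0,0,0]]}}

```text
clock: 10.95
tcp_pos: [432.7, -386.0, 14.9]
tcp_rot: [[-0.961, -0.277, -0.0], [-0.277, 0.961, 0.0], [0.0, 0.0, -1.0]]
ft_force: [-0.2, 0.7, -3.3]
finger_gap: 41.9
grasp_force: 62.5
```

{"api": "arm_command", "payload": {"deltas": [[0,0,0.001,0,0,0],[0,0,0,0,0,0]]}}

```text
clock: 11.15
tcp_pos: [432.8, -386.1, 14.8]
tcp_rot: [[-0.961, -0.277, 0.0], [-0.277, 0.961, -0.0], [-0.0, -0.0, -1.0]]
ft_force: [-1.8, 1.9, 3.3]
finger_gap: 42.2
grasp_force: 63.3
```

{"api": "arm_command", "payload": {"deltas": [[0,0,0.0007,0,0,0],[0,0,0,0,0,0]]}}

```text
clock: 11.35
tcp_pos: [432.9, -386.1, 14.8]
tcp_rot: [[-0.961, -0.277, 0.001], [-0.277, 0.961, -0.001], [-0.0, -0.001, -1.0]]
ft_force: [-3.7, 2.8, 8.2]
finger_gap: 42.6
grasp_force: 63.9
```

{"api": "arm_command", "payload": {"deltas": [[0,0,0,0,0,0],[0,0,0,0,0,0],[0,0,0,0,0,0],[0,0,0,0,0,0],[0,0,0,0,0,0],[0,0,-0.01,0,0,0],[0,0,-0.025,0,0,0],[0,0,-0.03,0,0,0],[0,0,-0.03,0,0,0],[0,0,-0.02,0,0,0],[0,0,0,0,0,0]], "jaw": 1}}

```text
clock: 12.45
tcp_pos: [434.5, -388.0, 132.6]
tcp_rot: [[-0.961, -0.277, 0.005], [-0.277, 0.961, -0.005], [-0.003, -0.007, -1.0]]
ft_force: [-0.2, -1.0, -0.0]
finger_gap: 85.6
grasp_force: 0.0
```

```bash
python3 - <<'E'
from h import *
c=cur();go(c,(611.5,-67,130,186.3),12);go((0,0,130,0),(0,0,10,0),7)
E
```

```text
t12.4 [ 434.5 -388.   132.6  196.1] tilt [ 0.005 -0.005] F [-0.2 -1.  -0. ] gap 85.6 grip 0.0
12 x [-0.01984,0.02327,0.00022,0,0,0.0142]
7 x [0.00000,0.00000,0.01714,0,0,-0.0000]
```

{"api": "arm_command", "payload": {"deltas": [[-0.0198,0.0233,0,0,0,0.0142],[-0.0198,0.0233,0,0,0,0.0142],[-0.0198,0.0233,0,0,0,0.0142],[-0.0198,0.0233,0,0,0,0.0142],[-0.0198,0.0233,0,0,0,0.0142],[-0.0198,0.0233,0,0,0,0.0142],[-0.0198,0.0233,0,0,0,0.0142],[-0.0198,0.0233,0,0,0,0.0142],[-0.0198,0.0233,0,0,0,0.0142],[-0.0198,0.0233,0,0,0,0.0142],[-0.0198,0.0233,0,0,0,0.0142],[-0.0198,0.0233,0,0,0,0.0142]]}}

```text
clock: 13.65
tcp_pos: [609.2, -63.5, 127.4]
tcp_rot: [[-0.994, -0.109, -0.001], [-0.109, 0.994, 0.0], [0.001, 0.0, -1.0]]
ft_force: [0.3, -0.5, -0.1]
finger_gap: 85.5
grasp_force: 0.0
```

{"api": "arm_command", "payload": {"deltas": [[0,0,0,0,0,0],[0,0,0,0,0,0]]}}

```text
clock: 13.85
tcp_pos: [608.7, -64.2, 127.3]
tcp_rot: [[-0.994, -0.111, -0.002], [-0.111, 0.994, -0.0], [0.002, 0.0, -1.0]]
ft_force: [0.4, 0.2, -0.0]
finger_gap: 85.3
grasp_force: 0.0
```

```bash
python3 - <<'E'
from h import *
np.set_printoptions(precision=1,suppress=True)
c=cur();w=camera_info("wrist");im=camera("wrist");cv2.imwrite("pics/w6.png",im[:,:,::-1]);cur()
for b in blobs(mask(im,(5,150,120),(20,255,255)),300): print(b[0],b[1],ray("wrist",b[1],68,w)[0])
for b in blobs(mask(im,*BLUE),1500,9000):
    k=max(cv2.findContours(b[3].astype(np.uint8),0,2)[0],key=len)[:,0]; print("lip",b[2],*[np.array(v) for v in cv2.minAreaRect(np.float32(ray("wrist",k,28,w)))])
E
```

```text
t13.8 [608.7 -64.2 127.3 186.4] tilt [-0. -0.] F [ 0.4  0.2 -0. ] gap 85.3 grip 0.0
t13.9 [608.5 -64.9 127.5 186.3] tilt [-0. -0.] F [-0.6  0.9  0.1] gap 85.4 grip 0.0
1407 [319.  241.5] [610.6 -69. ]
lip [246 176  33 116] [ 624.3 -114.9] [99.2 21.8] 6.358130931854248
lip [362 176  45 116] [613.2 -16.3] [99.2 31.6] 6.242199897766113
lip [481 176  59 116] [601.6  86.7] [99.2 33.7] 6.363134384155273
lip [599 177  41 116] [591.5 184.6] [99.4 25.9] 6.325982570648193
```

{"api": "arm_command", "payload": {"deltas": [[-0.0022,-0.0033,0.017,0,0,0],[0,0,0.02,0,0,0],[0,0,0.02,0,0,0],[0,0,0.02,0,0,0],[0,0,0.02,0,0,0],[0,0,0.01,0,0,0],[0,0,0.01,0,0,0],[0,0,0,0,0,0],[0,0,0,0,0,0]]}}

```text
clock: 14.8
tcp_pos: [612.1, -68.2, 11.9]
tcp_rot: [[-0.994, -0.109, 0.001], [-0.109, 0.994, -0.0], [-0.001, -0.0, -1.0]]
ft_force: [0.7, -0.5, -0.3]
finger_gap: 85.3
grasp_force: 0.0
```

{"api": "arm_command", "payload": {"deltas": [[0,0,0,0,0,0],[0,0,0,0,0,0],[0,0,0,0,0,0],[0,0,0,0,0,0],[0,0,0,0,0,0],[0,0,0,0,0,0],[0,0,0,0,0,0]], "jaw": 0.4, "force": 60}}

```text
clock: 15.5
tcp_pos: [612.6, -68.1, 12.4]
tcp_rot: [[-0.994, -0.11, 0.002], [-0.11, 0.994, -0.001], [-0.002, -0.001, -1.0]]
ft_force: [0.2, -0.1, 5.7]
finger_gap: 42.3
grasp_force: 63.1
```

{"api": "arm_command", "payload": {"deltas": [[0,0,-0.0015,0,0,0],[0,0,0,0,0,0],[0.003,0,0,0,0,0],[0.006,0,0,0,0,0],[0.01,0,0,0,0,0],[0.01,0,0,0,0,0],[0.01,0,0,0,0,0],[0.01,0,0,0,0,0]]}}

```text
clock: 16.3
tcp_pos: [561.5, -73.2, 12.6]
tcp_rot: [[-0.994, -0.109, -0.001], [-0.109, 0.994, 0.0], [0.001, 0.0, -1.0]]
ft_force: [0.2, 0.1, -3.1]
finger_gap: 42.1
grasp_force: 62.1
```

{"api": "arm_command", "payload": {"deltas": [[0.015,0,0,0,0,0],[0.015,0,0,0,0,0],[0.015,0,0,0,0,0],[0.015,0,0,0,0,0],[0.015,0,0,0,0,0],[0,0,-0.015,0,0,0],[0,0,-0.03,0,0,0],[0,0,-0.03,0,0,0],[0,0,-0.02,0,0,0],[0,0,0,0,0,0]]}}

```text
clock: 17.3
tcp_pos: [490.1, -82.2, 110.7]
tcp_rot: [[-0.994, -0.109, 0.006], [-0.109, 0.994, -0.002], [-0.005, -0.003, -1.0]]
ft_force: [0.9, -1.1, -3.4]
finger_gap: 42.1
grasp_force: 62.2
```

```bash
python3 - <<'E'
from h import *
c=cur();u=np.array([-.277,.961]);A=np.array([413.8,-327])+60*u;print(A)
go(c,(*A,50,196),12);go((*A,50,196),(*A,20,196),4)
E
```

```text
t17.3 [490.1 -82.2 110.7 186.3] tilt [ 0.006 -0.002] F [ 0.9 -1.1 -3.4] gap 42.1 grip 62.2
[ 397.18 -269.34]
12 x [0.01053,-0.01389,0.00506,0,0,-0.0141]
4 x [0.00000,0.00000,0.00750,0,0,-0.0000]
```

{"api": "arm_command", "payload": {"deltas": [[0.0105,-0.0139,0.002,0,0,-0.0141],[0.0105,-0.0139,0.002,0,0,-0.0141],[0.0105,-0.0139,0.002,0,0,-0.0141],[0.0105,-0.0139,0.002,0,0,-0.0141],[0.0105,-0.0139,0.002,0,0,-0.0141],[0.0105,-0.0139,0.002,0,0,-0.0141],[0.0105,-0.0139,0.002,0,0,-0.0141],[0.0105,-0.0139,0.002,0,0,-0.0141],[0.0105,-0.0139,0.002,0,0,-0.0141],[0.0105,-0.0139,0.002,0,0,-0.0141],[0.0105,-0.0139,0.002,0,0,-0.0141],[0.0105,-0.0139,0.002,0,0,-0.0141]]}}

```text
clock: 18.5
tcp_pos: [394.3, -268.2, 82.1]
tcp_rot: [[-0.961, -0.276, -0.002], [-0.276, 0.961, 0.002], [0.001, 0.002, -1.0]]
ft_force: [0.9, 0.0, -3.0]
finger_gap: 42.3
grasp_force: 62.1
```

{"api": "arm_command", "payload": {"deltas": [[0,0,0.015,0,0,0],[0,0,0.015,0,0,0],[0,0,0.015,0,0,0],[0,0,0.015,0,0,0],[0,0,0,0,0,0],[0,0,0,0,0,0]]}}

```text
clock: 19.1
tcp_pos: [394.9, -267.7, 22.9]
tcp_rot: [[-0.961, -0.275, -0.002], [-0.275, 0.961, 0.002], [0.001, 0.002, -1.0]]
ft_force: [-0.2, -0.0, -3.0]
finger_gap: 42.0
grasp_force: 62.1
```

{"api": "arm_command", "payload": {"deltas": [[0,0,0.002,0,0,0],[0,0,0.002,0,0,0],[0,0,0.001,0,0,0],[0,0,0,0,0,0]]}}

```text
clock: 19.5
tcp_pos: [396.0, -268.7, 19.0]
tcp_rot: [[-0.961, -0.275, 0.0], [-0.275, 0.961, -0.0], [-0.0, -0.0, -1.0]]
ft_force: [-0.3, 0.1, -3.3]
finger_gap: 42.4
grasp_force: 62.2
```

{"api": "arm_command", "payload": {"deltas": [[0,0,0.001,0,0,0],[0,0,0,0,0,0]]}}

```text
clock: 19.7
tcp_pos: [396.0, -268.6, 17.8]
tcp_rot: [[-0.961, -0.275, 0.0], [-0.275, 0.961, -0.0], [-0.0, -0.0, -1.0]]
ft_force: [-0.2, 0.8, -2.7]
finger_gap: 42.0
grasp_force: 62.2
```

{"api": "arm_command", "payload": {"deltas": [[0,0,0.001,0,0,0],[0,0,0,0,0,0]]}}

```text
clock: 19.9
tcp_pos: [395.9, -268.5, 16.7]
tcp_rot: [[-0.961, -0.275, -0.0], [-0.275, 0.961, 0.0], [0.0, 0.0, -1.0]]
ft_force: [-1.0, 0.6, -2.9]
finger_gap: 42.7
grasp_force: 62.2
```

{"api": "arm_command", "payload": {"deltas": [[0,0,0.0006,0,0,0],[0,0,0,0,0,0]]}}

```text
clock: 20.1
tcp_pos: [395.9, -268.6, 16.4]
tcp_rot: [[-0.961, -0.275, 0.0], [-0.275, 0.961, -0.0], [-0.0, -0.0, -1.0]]
ft_force: [-0.0, 1.3, -0.1]
finger_gap: 42.6
grasp_force: 62.4
```

{"api": "arm_command", "payload": {"deltas": [[0,0,0.0006,0,0,0],[0,0,0,0,0,0]]}}

```text
clock: 20.3
tcp_pos: [396.0, -268.6, 16.3]
tcp_rot: [[-0.961, -0.275, 0.0], [-0.275, 0.961, -0.0], [-0.0, -0.0, -1.0]]
ft_force: [-2.3, 2.5, 4.5]
finger_gap: 41.8
grasp_force: 63.1
```

{"api": "arm_command", "payload": {"deltas": [[0,0,0,0,0,0],[0,0,0,0,0,0],[0,0,0,0,0,0],[0,0,0,0,0,0],[0,0,0,0,0,0],[0,0,-0.01,0,0,0],[0,0,-0.025,0,0,0],[0,0,-0.03,0,0,0],[0,0,-0.03,0,0,0],[0,0,-0.02,0,0,0],[0,0,0,0,0,0]], "jaw": 1}}

```text
clock: 21.4
tcp_pos: [397.8, -270.3, 134.4]
tcp_rot: [[-0.961, -0.275, 0.005], [-0.276, 0.961, -0.005], [-0.003, -0.006, -1.0]]
ft_force: [-0.1, 0.2, -0.3]
finger_gap: 85.6
grasp_force: 0.0
```

```bash
python3 - <<'E'
from h import *
c=cur();m=(470,0,170,193);go(c,m,10);go(m,(400,250,170,191.2),9)
E
```

```text
t21.4 [ 397.8 -270.3  134.4  196. ] tilt [ 0.005 -0.005] F [-0.1  0.2 -0.3] gap 85.6 grip 0.0
10 x [-0.01382,0.02433,-0.00356,0,0,0.0052]
9 x [0.00173,0.02880,0.00000,0,0,0.0035]
```

{"api": "arm_command", "payload": {"deltas": [[-0.0138,0.0243,-0.0036,0,0,0.0052],[-0.0138,0.0243,-0.0036,0,0,0.0052],[-0.0138,0.0243,-0.0036,0,0,0.0052],[-0.0138,0.0243,-0.0036,0,0,0.0052],[-0.0138,0.0243,-0.0036,0,0,0.0052],[-0.0138,0.0243,-0.0036,0,0,0.0052],[-0.0138,0.0243,-0.0036,0,0,0.0052],[-0.0138,0.0243,-0.0036,0,0,0.0052],[-0.0138,0.0243,-0.0036,0,0,0.0052],[-0.0138,0.0243,-0.0036,0,0,0.0052]]}}

```text
clock: 22.4
tcp_pos: [467.6, 2.6, 166.2]
tcp_rot: [[-0.974, -0.225, -0.001], [-0.225, 0.974, 0.0], [0.001, 0.0, -1.0]]
ft_force: [-0.3, -0.5, 0.1]
finger_gap: 85.5
grasp_force: 0.0
```

{"api": "arm_command", "payload": {"deltas": [[0.0017,0.0288,0,0,0,0.0035],[0.0017,0.0288,0,0,0,0.0035],[0.0017,0.0288,0,0,0,0.0035],[0.0017,0.0288,0,0,0,0.0035],[0.0017,0.0288,0,0,0,0.0035],[0.0017,0.0288,0,0,0,0.0035],[0.0017,0.0288,0,0,0,0.0035],[0.0017,0.0288,0,0,0,0.0035],[0.0017,0.0288,0,0,0,0.0035],[0,0,0,0,0,0],[0,0,0,0,0,0]]}}

```text
clock: 23.5
tcp_pos: [397.6, 251.6, 166.0]
tcp_rot: [[-0.981, -0.196, -0.001], [-0.196, 0.981, -0.001], [0.001, -0.001, -1.0]]
ft_force: [0.3, -1.1, 0.2]
finger_gap: 85.4
grasp_force: 0.0
```

```bash
cat >> h.py <<'E'
def wets(save=None):
    w=camera_info("wrist");im=camera("wrist")
    if save:cv2.imwrite(save,im[:,:,::-1])
    for b in blobs(mask(im,*BLUE),500,4000):
        p=ray("wrist",b[1],60,w)[0]
        if 0.7<b[2][2]/b[2][3]<1.4:print("cap",b[0],b[1].round(),p.round(1))
    for b in blobs(mask(im,(12,50,120),(28,255,255)),3000):
        k=np.argwhere(b[3])[:,::-1];r=cv2.minAreaRect(np.float32(ray("wrist",k,12,w)));print("wood",b[2],*[np.round(v,1) for v in r])
E
python3 - <<'E'
from h import *
cur();wets("pics/w7.png");cur()
E
```

```text
t23.5 [397.6 251.6 166.  191.3] tilt [-0.001 -0.001] F [ 0.3 -1.1  0.2] gap 85.4 grip 0.0
cap 1013 [363. 222.] [391.  282.2]
cap 1009 [136. 341.] [544.4 100.3]
cap 729 [346. 359.] [525.1 296.9]
wood [312 152  97 112] [391.4 282.8] [109.5  89.9] 11.4
wood [298 281  89  97] [524.8 296.9] [114.1  89.9] 15.2
t23.6 [397.9 251.1 166.1 191.2] tilt [-0.001 -0.001] F [-0.2 -1.  -0.5] gap 85.5 grip 0.0
```

wet0 has been knocked to (391,282.5), yaw 11.4°. The board size of 110×90 checks out. I grasp it there.

{"api": "arm_command", "payload": {"deltas": [[0.0004,0.016,0.02,0,0,0],[0,0.016,0.02,0,0,0],[0,0,0.025,0,0,0],[0,0,0.025,0,0,0],[0,0,0.025,0,0,0],[0,0,0.02,0,0,0],[0,0,0.015,0,0,0],[0,0,0.01,0,0,0],[0,0,0.004,0,0,0],[0,0,0,0,0,0],[0,0,0,0,0,0]]}}

```text
clock: 24.65
tcp_pos: [392.4, 282.8, 3.3]
tcp_rot: [[-0.981, -0.194, 0.001], [-0.194, 0.981, 0.0], [-0.001, 0.0, -1.0]]
ft_force: [0.9, 0.2, 0.7]
finger_gap: 85.5
grasp_force: 0.0
```

{"api": "arm_command", "payload": {"deltas": [[0,0,0,0,0,0],[0,0,0,0,0,0],[0,0,0,0,0,0],[0,0,0,0,0,0],[0,0,0,0,0,0],[0,0,0,0,0,0],[0,0,0,0,0,0],[0,0,0,0,0,0]], "jaw": 0.4, "force": 60}}

```text
clock: 25.45
tcp_pos: [392.1, 283.3, 3.5]
tcp_rot: [[-0.981, -0.195, 0.001], [-0.195, 0.981, 0.001], [-0.001, 0.001, -1.0]]
ft_force: [-1.7, 0.1, 5.7]
finger_gap: 42.3
grasp_force: 61.8
```

{"api": "arm_command", "payload": {"deltas": [[0,0,-0.01,0,0,0],[0,0,-0.025,0,0,0],[0,0,-0.03,0,0,0],[0,0,-0.03,0,0,0],[0,0,-0.01,0,0,0]]}}

```text
clock: 25.95
tcp_pos: [393.1, 283.5, 110.6]
tcp_rot: [[-0.981, -0.194, 0.004], [-0.194, 0.981, 0.002], [-0.004, 0.001, -1.0]]
ft_force: [0.9, 0.8, -4.4]
finger_gap: 42.2
grasp_force: 62.0
```

```bash
cat >> h.py <<'E'
RA=np.radians(6.32);EX=np.array([np.cos(RA),np.sin(RA)]);EY=np.array([-np.sin(RA),np.cos(RA)])
B1=602.4*0+np.array([602.4,36.])
def bay(k,dx):return B1+(k-1)*105*EY+dx*EX
def rackpos():
    c=cur(False);d=np.array(c[:2])-B1;print("rack x %.1f y %.1f z %.1f yaw %.1f"%(d@EX,d@EY,c[2],c[3]-186.32))
E
python3 - <<'E'
from h import *
c=cur();t=(*bay(0,-135),105,186.3);print(t);m=(440,110,105,189);go(c,m,7);go(m,t,8)
E
```

```text
t25.9 [393.1 283.5 110.6 191.2] tilt [0.004 0.002] F [ 0.9  0.8 -4.4] gap 42.2 grip 62.0
(np.float64(479.77898282963247), np.float64(-83.22284239232195), 105, 186.3)
7 x [-0.00218,-0.02559,0.00080,0,0,0.0055]
8 x [-0.00164,-0.02461,0.00000,0,0,0.0059]
```

{"api": "arm_command", "payload": {"deltas": [[-0.0022,-0.0256,0,0,0,0.0055],[-0.0022,-0.0256,0,0,0,0.0055],[-0.0022,-0.0256,0,0,0,0.0055],[-0.0022,-0.0256,0,0,0,0.0055],[-0.0022,-0.0256,0,0,0,0.0055],[-0.0022,-0.0256,0,0,0,0.0055],[-0.0022,-0.0256,0,0,0,0.0055]]}}

```text
clock: 26.65
tcp_pos: [438.0, 108.1, 106.7]
tcp_rot: [[-0.988, -0.156, -0.002], [-0.156, 0.988, -0.0], [0.002, 0.0, -1.0]]
ft_force: [-1.2, 0.4, -2.9]
finger_gap: 42.4
grasp_force: 62.1
```

{"api": "arm_command", "payload": {"deltas": [[-0.0016,-0.0246,0,0,0,0.0059],[-0.0016,-0.0246,0,0,0,0.0059],[-0.0016,-0.0246,0,0,0,0.0059],[-0.0016,-0.0246,0,0,0,0.0059],[-0.0016,-0.0246,0,0,0,0.0059],[-0.0016,-0.0246,0,0,0,0.0059],[-0.0016,-0.0246,0,0,0,0.0059],[-0.0016,-0.0246,0,0,0,0.0059],[0,0,0,0,0,0]]}}

```text
clock: 27.55
tcp_pos: [478.4, -86.5, 106.7]
tcp_rot: [[-0.994, -0.106, -0.0], [-0.106, 0.994, -0.001], [0.001, -0.001, -1.0]]
ft_force: [0.2, 0.5, -4.1]
finger_gap: 42.1
grasp_force: 62.3
```

{"api": "arm_command", "payload": {"deltas": [[0,0,0.02,0,0,0],[0,0,0.02,0,0,0],[0,0,0.02,0,0,0],[0,0,0.018,0,0,0],[0,0,0.01,0,0,0],[0,0,0,0,0,0],[0,0,0,0,0,0]]}}

```text
clock: 28.25
tcp_pos: [478.1, -83.8, 19.8]
tcp_rot: [[-0.994, -0.11, -0.0], [-0.11, 0.994, 0.0], [0.0, 0.0, -1.0]]
ft_force: [-0.8, 0.0, -2.3]
finger_gap: 42.5
grasp_force: 62.3
```

```bash
python3 - <<'E'
from h import *
cur();rackpos()
w=camera_info("wrist");im=camera("wrist");cv2.imwrite("pics/w8.png",im[:,:,::-1]);rackpos()
E
```

```text
t28.2 [478.1 -83.8  19.8 186.3] tilt [-0.  0.] F [-0.8  0.  -2.3] gap 42.5 grip 62.3
rack x -136.7 y -105.4 z 19.8 yaw -0.0
rack x -136.2 y -105.7 z 20.2 yaw -0.0
```

View pics/w8.png

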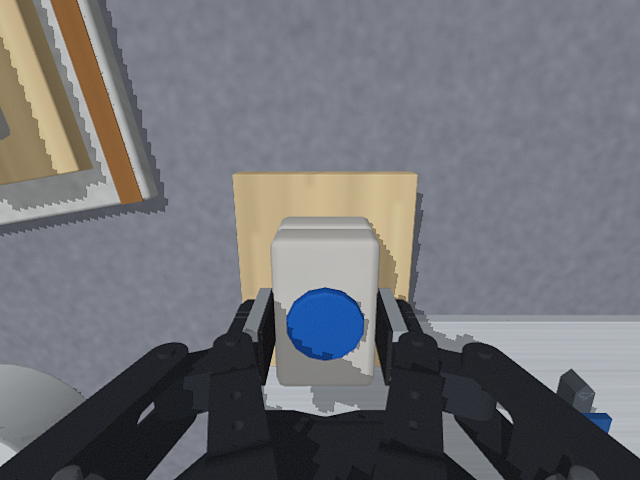

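The mould is held level and square in front of bay0. Now I lower and slide it in.

{"api": "arm_command", "payload": {"deltas": [[0,0.0003,0.004,0,0,0],[0,0,0.003,0,0,0],[-0.005,0,0,0,0,0],[-0.01,0,0,0,0,0],[-0.01,0,0,0,0,0],[-0.01,0,0,0,0,0],[-0.005,0,0,0,0,0],[-0.005,0,0,0,0,0],[-0.005,0,0,0,0,0],[0,0,0,0,0,0]]}}

```text
clock: 29.3
tcp_pos: [528.5, -78.2, 12.6]
tcp_rot: [[-0.994, -0.11, 0.001], [-0.11, 0.994, -0.0], [-0.001, -0.0, -1.0]]
ft_force: [-0.3, -0.2, -3.9]
finger_gap: 42.2
grasp_force: 62.4
```

```bash
python3 -c "
from h import *
cur();rackpos()"
```

```text
t29.3 [528.5 -78.2  12.6 186.3] tilt [ 0.001 -0.   ] F [-0.3 -0.2 -3.9] gap 42.2 grip 62.4
rack x -86.0 y -105.4 z 12.6 yaw -0.0
```

{"api": "arm_command", "payload": {"deltas": [[-0.005,0.0002,-0.0005,0,0,0],[-0.008,0,0,0,0,0],[-0.008,0,0,0,0,0],[-0.008,0,0,0,0,0],[-0.008,0,0,0,0,0],[-0.008,0,0,0,0,0],[0,0,0,0,0,0]]}}

```text
clock: 30.0
tcp_pos: [574.1, -73.1, 13.2]
tcp_rot: [[-0.994, -0.11, 0.001], [-0.11, 0.994, -0.0], [-0.001, -0.0, -1.0]]
ft_force: [-0.4, -0.4, -3.0]
finger_gap: 42.0
grasp_force: 62.4
```

{"api": "arm_command", "payload": {"deltas": [[-0.008,0,0,0,0,0],[-0.008,0,0,0,0,0],[-0.008,0,0,0,0,0],[-0.005,0,0,0,0,0],[-0.003,0,0,0,0,0],[0,0,0,0,0,0]]}}

```text
clock: 30.6
tcp_pos: [604.7, -69.5, 13.0]
tcp_rot: [[-0.994, -0.11, 0.0], [-0.11, 0.994, -0.0], [-0.0, -0.0, -1.0]]
ft_force: [0.0, -0.2, -3.7]
finger_gap: 42.6
grasp_force: 62.4
```

```bash
python3 -c "
from h import *
cur();rackpos()"
```

```text
t30.6 [604.7 -69.5  13.  186.3] tilt [ 0. -0.] F [ 0.  -0.2 -3.7] gap 42.6 grip 62.4
rack x -9.3 y -105.2 z 13.0 yaw -0.0
```

Smooth so far. I go on in small steps until the stop is felt.

{"api": "arm_command", "payload": {"deltas": [[-0.003,0,0,0,0,0],[-0.003,0,0,0,0,0],[-0.001,0,0,0,0,0],[0,0,0,0,0,0]]}}

```text
clock: 31.0
tcp_pos: [611.4, -68.8, 13.2]
tcp_rot: [[-0.994, -0.11, 0.0], [-0.11, 0.994, -0.0], [-0.0, -0.0, -1.0]]
ft_force: [0.0, 0.7, -3.7]
finger_gap: 42.2
grasp_force: 62.4
```

{"api": "arm_command", "payload": {"deltas": [[-0.001,0,0,0,0,0],[-0.001,0,0,0,0,0],[0,0,0,0,0,0]]}}

```text
clock: 31.3
tcp_pos: [613.4, -68.6, 13.1]
tcp_rot: [[-0.994, -0.11, 0.0], [-0.11, 0.994, -0.0], [-0.0, -0.0, -1.0]]
ft_force: [-0.3, 0.2, -3.9]
finger_gap: 42.3
grasp_force: 62.4
```

{"api": "arm_command", "payload": {"deltas": [[-0.001,0,0,0,0,0],[-0.0005,0,0,0,0,0],[0,0,0,0,0,0]]}}

```text
clock: 31.6
tcp_pos: [614.7, -68.5, 13.1]
tcp_rot: [[-0.994, -0.11, -0.0], [-0.11, 0.994, -0.0], [0.0, -0.0, -1.0]]
ft_force: [0.7, 0.1, -3.4]
finger_gap: 42.3
grasp_force: 62.4
```

{"api": "arm_command", "payload": {"deltas": [[-0.001,0,0,0,0,0],[-0.0005,0,0,0,0,0],[0,0,0,0,0,0]]}}

```text
clock: 31.9
tcp_pos: [614.8, -68.4, 12.9]
tcp_rot: [[-0.994, -0.109, -0.003], [-0.109, 0.994, -0.0], [0.003, 0.0, -1.0]]
ft_force: [-6.0, -1.8, 0.7]
finger_gap: 42.0
grasp_force: 62.7
```

{"api": "arm_command", "payload": {"deltas": [[-0.001,0,0,0,0,0],[0,0,0,0,0,0]]}}

```text
clock: 32.1
tcp_pos: [614.7, -68.3, 12.9]
tcp_rot: [[-0.994, -0.109, -0.004], [-0.109, 0.994, -0.001], [0.004, -0.0, -1.0]]
ft_force: [-7.7, -0.8, 1.2]
finger_gap: 42.3
grasp_force: 62.9
```

{"api": "arm_command", "payload": {"deltas": [[-0.001,0,0,0,0,0],[0,0,0,0,0,0]]}}

```text
clock: 32.3
tcp_pos: [614.8, -68.3, 12.8]
tcp_rot: [[-0.994, -0.109, -0.006], [-0.109, 0.994, -0.001], [0.006, -0.0, -1.0]]
ft_force: [-9.3, -1.7, 2.9]
finger_gap: 42.2
grasp_force: 63.1
```

{"api": "arm_command", "payload": {"deltas": [[0.0025,0,0.001,0,0,0],[0,0,0.0007,0,0,0],[0,0,0,0,0,0]]}}

```text
clock: 32.6
tcp_pos: [614.6, -68.4, 11.6]
tcp_rot: [[-0.994, -0.109, -0.002], [-0.109, 0.994, -0.0], [0.002, 0.0, -1.0]]
ft_force: [-5.5, -1.1, 1.1]
finger_gap: 42.2
grasp_force: 63.0
```

{"api": "arm_command", "payload": {"deltas": [[0,0,0,0,0,0],[0,0,0,0,0,0],[0,0,0,0,0,0],[0,0,0,0,0,0],[0,0,0,0,0,0],[0,0,-0.01,0,0,0],[0,0,-0.03,0,0,0],[0,0,-0.04,0,0,0],[0,0,-0.03,0,0,0],[0,0,-0.02,0,0,0],[0,0,0,0,0,0],[0,0,0,0,0,0]], "jaw": 1}}

```text
clock: 33.8
tcp_pos: [616.1, -68.4, 142.0]
tcp_rot: [[-0.994, -0.11, 0.001], [-0.11, 0.994, -0.0], [-0.001, -0.001, -1.0]]
ft_force: [0.1, -0.5, 0.1]
finger_gap: 85.5
grasp_force: 0.0
```

```bash
python3 - <<'E'
from h import *
cur()
w=camera_info("wrist");im=camera("wrist");cv2.imwrite("pics/w9.png",im[:,:,::-1]);c=cur()
for b in blobs(mask(im,*BLUE),500,9000):
    p=ray("wrist",b[1],68,w)[0];print(b[0],b[2],p.round(1),(p-B1)@EX,(p-B1)@EY)
for b in blobs(mask(im,(12,50,120),(28,255,255)),3000):
    k=np.argwhere(b[3])[:,::-1];P=ray("wrist",k,20,w)-B1;print("wood rack-x",np.percentile(P@EX,[1,99]),"y",np.percentile(P@EY,[1,99]))
t=(450,300,150,195);go(c,(520,150,150,190),8);go((520,150,150,190),(528,270,150,195.2),4)
E
```

```text
t33.8 [616.1 -68.4 142.  186.3] tilt [ 0.001 -0.   ] F [ 0.1 -0.5  0.1] gap 85.5 grip 0.0
t33.9 [615.3 -68.2 140.8 186.3] tilt [-0.001  0.   ] F [-0.3 -0.1  0.1] gap 85.1 grip 0.0
2821 [256 165  30 113] [ 610.4 -110.1] -8.120906862279679 -146.12476815663297
4108 [366 165  43 113] [601. -25.] -8.105070777161046 -60.436758466357745
4331 [481 165  56 113] [591.1  64. ] -8.153628454462938 29.12411506195988
3042 [595 165  45 113] [584.7 148.1] -5.296592137976177 113.3673992209869
1270 [305 211  41  40] [613.6 -69.2] -0.4249570753711396 -105.84200045417421
wood rack-x [-54.24872942  54.62793639] y [-147.09671156  -65.04623525]
8 x [0.00804,0.02866,-0.00115,0,0,-0.0081]
4 x [-0.00817,0.02895,0.00000,0,0,-0.0227]
```

wet0 is home: its cap is at rack (−0.4, −105.8) and its board edge at the stop. Next is wet1.

{"api": "arm_command", "payload": {"deltas": [[0.008,0.0287,0,0,0,-0.0081],[0.008,0.0287,0,0,0,-0.0081],[0.008,0.0287,0,0,0,-0.0081],[0.008,0.0287,0,0,0,-0.0081],[0.008,0.0287,0,0,0,-0.0081],[0.008,0.0287,0,0,0,-0.0081],[0.008,0.0287,0,0,0,-0.0081],[0.008,0.0287,0,0,0,-0.0081]]}}

```text
clock: 34.65
tcp_pos: [518.9, 151.1, 139.6]
tcp_rot: [[-0.985, -0.174, -0.003], [-0.174, 0.985, -0.0], [0.003, 0.0, -1.0]]
ft_force: [0.6, 0.3, -0.5]
finger_gap: 85.5
grasp_force: 0.0
```

{"api": "arm_command", "payload": {"deltas": [[-0.0082,0.029,0,0,0,-0.0227],[-0.0082,0.029,0,0,0,-0.0227],[-0.0082,0.029,0,0,0,-0.0227],[-0.0082,0.029,0,0,0,-0.0227],[0,0,0,0,0,0],[0,0,0,0,0,0]]}}

```text
clock: 35.25
tcp_pos: [527.6, 270.5, 139.7]
tcp_rot: [[-0.965, -0.264, -0.003], [-0.264, 0.965, -0.001], [0.003, -0.001, -1.0]]
ft_force: [-0.1, 0.2, 0.3]
finger_gap: 85.4
grasp_force: 0.0
```

```bash
python3 - <<'E'
from h import *
cur();wets();c=cur();go(c,(527,297,5,195.2),8)
E
```

```text
t35.2 [527.6 270.5 139.7 195.3] tilt [-0.003 -0.001] F [-0.1  0.2  0.3] gap 85.4 grip 0.0
cap 1191 [359. 240.] [526.8 296.9]
cap 1248 [559. 247.] [491.3 447.5]
wood [304 162 105 119] [527.  297.3] [109.7  89.8] 15.3
wood [467 166 126 123] [492.  446.9] [109.9  93.8] 11.0
t35.3 [527.8 269.9 140.  195.2] tilt [-0.002 -0.001] F [-0.3 -0.4  0.7] gap 85.1 grip 0.0
8 x [-0.00079,0.00330,0.01687,0,0,0.0000]
```

{"api": "arm_command", "payload": {"deltas": [[-0.003,0.013,0.017,0,0,0],[-0.0033,0.0134,0.02,0,0,0],[0,0,0.025,0,0,0],[0,0,0.025,0,0,0],[0,0,0.02,0,0,0],[0,0,0.015,0,0,0],[0,0,0.01,0,0,0],[0,0,0.0045,0,0,0],[0,0,0,0,0,0],[0,0,0,0,0,0]]}}

```text
clock: 36.3
tcp_pos: [528.6, 297.5, 5.6]
tcp_rot: [[-0.965, -0.262, 0.001], [-0.262, 0.965, 0.0], [-0.001, 0.0, -1.0]]
ft_force: [-0.2, 0.1, 0.3]
finger_gap: 85.5
grasp_force: 0.0
```

{"api": "arm_command", "payload": {"deltas": [[0,0,0,0,0,0],[0,0,0,0,0,0],[0,0,0,0,0,0],[0,0,0,0,0,0],[0,0,0,0,0,0],[0,0,0,0,0,0],[0,0,0,0,0,0],[0,0,0,0,0,0]], "jaw": 0.4, "force": 60}}

```text
clock: 37.1
tcp_pos: [528.6, 298.1, 5.9]
tcp_rot: [[-0.965, -0.263, 0.002], [-0.263, 0.965, 0.001], [-0.002, 0.0, -1.0]]
ft_force: [-0.4, -0.4, 5.8]
finger_gap: 42.2
grasp_force: 62.4
```

{"api": "arm_command", "payload": {"deltas": [[0,0,-0.01,0,0,0],[0,0,-0.025,0,0,0],[0,0,-0.03,0,0,0],[0,0,-0.025,0,0,0],[0,0,-0.01,0,0,0]]}}

```text
clock: 37.6
tcp_pos: [529.0, 298.0, 107.5]
tcp_rot: [[-0.965, -0.262, 0.003], [-0.262, 0.965, 0.001], [-0.003, 0.0, -1.0]]
ft_force: [0.4, -0.5, -3.7]
finger_gap: 42.2
grasp_force: 61.7
```

```bash
python3 - <<'E'
from h import *
c=cur();t=(*bay(1,-135),100,186.3);m=(470,210,100,191);go(c,m,4);go(m,t,8)
E
```

```text
t37.6 [529.  298.  107.5 195.2] tilt [0.003 0.001] F [ 0.4 -0.5 -3.7] gap 42.2 grip 61.7
4 x [0.01953,-0.01790,0.00187,0,0,0.0184]
8 x [0.00389,-0.02329,0.00000,0,0,0.0103]
```

{"api": "arm_command", "payload": {"deltas": [[0.0195,-0.0179,0.002,0,0,0.0184],[0.0195,-0.0179,0.002,0,0,0.0184],[0.0195,-0.0179,0.002,0,0,0.0184],[0.0195,-0.0179,0.002,0,0,0.0184],[0.0039,-0.0233,0,0,0,0.0103],[0.0039,-0.0233,0,0,0,0.0103],[0.0039,-0.0233,0,0,0,0.0103],[0.0039,-0.0233,0,0,0,0.0103],[0.0039,-0.0233,0,0,0,0.0103],[0.0039,-0.0233,0,0,0,0.0103],[0.0039,-0.0233,0,0,0,0.0103],[0.0039,-0.0233,0,0,0,0.0103]]}}

```text
clock: 38.8
tcp_pos: [466.0, 19.8, 96.0]
tcp_rot: [[-0.994, -0.109, -0.002], [-0.109, 0.994, 0.0], [0.002, 0.0, -1.0]]
ft_force: [0.6, -0.3, -3.4]
finger_gap: 42.3
grasp_force: 61.8
```

{"api": "arm_command", "payload": {"deltas": [[0,0,0.02,0,0,0],[0,0,0.02,0,0,0],[0,0,0.02,0,0,0],[0,0,0.018,0,0,0],[0,0,0,0,0,0],[0,0,0,0,0,0]]}}

```text
clock: 39.4
tcp_pos: [466.2, 20.8, 18.5]
tcp_rot: [[-0.994, -0.109, -0.002], [-0.109, 0.994, 0.0], [0.002, 0.0, -1.0]]
ft_force: [-0.4, -0.5, -2.9]
finger_gap: 42.1
grasp_force: 61.9
```

```bash
python3 -c "
from h import *
cur();rackpos()"
```

```text
t39.4 [466.2  20.8  18.5 186.3] tilt [-0.002  0.   ] F [-0.4 -0.5 -2.9] gap 42.1 grip 61.9
rack x -137.1 y -0.1 z 18.5 yaw -0.1
```

{"api": "arm_command", "payload": {"deltas": [[0,0,0.0026,0,0,0],[-0.005,0,0,0,0,0],[-0.01,0,0,0,0,0],[-0.01,0,0,0,0,0],[-0.01,0,0,0,0,0],[-0.005,0,0,0,0,0],[-0.005,0,0,0,0,0],[-0.005,0,0,0,0,0],[0,0,0,0,0,0]]}}

```text
clock: 40.3
tcp_pos: [517.6, 26.2, 16.3]
tcp_rot: [[-0.994, -0.109, 0.001], [-0.109, 0.994, -0.0], [-0.001, -0.0, -1.0]]
ft_force: [-0.1, -0.3, -3.3]
finger_gap: 42.3
grasp_force: 62.0
```

```bash
python3 -c "
from h import *
cur();rackpos()"
```

```text
t40.3 [517.6  26.2  16.3 186.3] tilt [ 0.001 -0.   ] F [-0.1 -0.3 -3.3] gap 42.3 grip 62.0
rack x -85.4 y -0.4 z 16.3 yaw -0.0
```

{"api": "arm_command", "payload": {"deltas": [[0,0.0003,0.0008,0,0,0],[-0.006,0,0,0,0,0],[-0.008,0,0,0,0,0],[-0.008,0,0,0,0,0],[-0.008,0,0,0,0,0],[-0.008,0,0,0,0,0],[-0.008,0,0,0,0,0],[0,0,0,0,0,0]]}}

```text
clock: 41.1
tcp_pos: [564.2, 31.5, 15.6]
tcp_rot: [[-0.994, -0.109, 0.001], [-0.109, 0.994, -0.0], [-0.001, -0.0, -1.0]]
ft_force: [0.1, -0.3, -3.5]
finger_gap: 41.9
grasp_force: 62.0
```

{"api": "arm_command", "payload": {"deltas": [[-0.008,0,0,0,0,0],[-0.008,0,0,0,0,0],[-0.008,0,0,0,0,0],[-0.004,0,0,0,0,0],[-0.004,0,0,0,0,0],[0,0,0,0,0,0]]}}

```text
clock: 41.7
tcp_pos: [594.9, 35.0, 15.5]
tcp_rot: [[-0.994, -0.109, 0.0], [-0.109, 0.994, -0.0], [-0.0, -0.0, -1.0]]
ft_force: [-0.8, -0.2, -3.2]
finger_gap: 41.9
grasp_force: 62.0
```

```bash
python3 -c "
from h import *
cur();rackpos()"
```

```text
t41.7 [594.9  35.   15.5 186.3] tilt [ 0. -0.] F [-0.8 -0.2 -3.2] gap 41.9 grip 62.0
rack x -7.6 y -0.2 z 15.5 yaw -0.0
```

{"api": "arm_command", "payload": {"deltas": [[-0.003,0,0,0,0,0],[-0.003,0,0,0,0,0],[-0.001,0,0,0,0,0],[-0.001,0,0,0,0,0],[0,0,0,0,0,0]]}}

```text
clock: 42.2
tcp_pos: [602.4, 35.8, 15.5]
tcp_rot: [[-0.994, -0.109, 0.0], [-0.109, 0.994, -0.0], [-0.0, -0.0, -1.0]]
ft_force: [-0.2, -0.7, -3.2]
finger_gap: 42.4
grasp_force: 62.0
```

{"api": "arm_command", "payload": {"deltas": [[-0.001,0,0,0,0,0],[-0.001,0,0,0,0,0],[0,0,0,0,0,0]]}}

```text
clock: 42.5
tcp_pos: [603.6, 36.0, 15.4]
tcp_rot: [[-0.994, -0.109, -0.001], [-0.109, 0.994, -0.0], [0.001, -0.0, -1.0]]
ft_force: [-1.1, -0.8, -2.2]
finger_gap: 42.3
grasp_force: 62.1
```

{"api": "arm_command", "payload": {"deltas": [[-0.001,0,0,0,0,0],[-0.0005,0,0,0,0,0],[0,0,0,0,0,0]]}}

```text
clock: 42.8
tcp_pos: [603.7, 36.1, 15.1]
tcp_rot: [[-0.994, -0.109, -0.004], [-0.109, 0.994, -0.0], [0.004, -0.0, -1.0]]
ft_force: [-6.1, -2.4, -0.8]
finger_gap: 42.2
grasp_force: 62.3
```

Stop contact at rack x ≈ +1.3. I press slightly more, then ease, lower and release.

{"api": "arm_command", "payload": {"deltas": [[-0.0015,0,0,0,0,0],[0,0,0,0,0,0],[0.0025,0,0.001,0,0,0],[0,0,0.0007,0,0,0],[0,0,0,0,0,0]]}}

```text
clock: 43.3
tcp_pos: [603.5, 36.1, 14.0]
tcp_rot: [[-0.994, -0.109, -0.002], [-0.109, 0.994, -0.0], [0.002, 0.0, -1.0]]
ft_force: [-6.4, -1.2, 1.2]
finger_gap: 42.3
grasp_force: 62.6
```

{"api": "arm_command", "payload": {"deltas": [[0,0,0,0,0,0],[0,0,0,0,0,0],[0,0,0,0,0,0],[0,0,0,0,0,0],[0,0,0,0,0,0],[0,0,-0.01,0,0,0],[0,0,-0.03,0,0,0],[0,0,-0.04,0,0,0],[0,0,-0.03,0,0,0],[0,0,-0.02,0,0,0],[0,0,0,0,0,0],[0,0,0,0,0,0]], "jaw": 1}}

```text
clock: 44.5
tcp_pos: [605.1, 36.1, 144.3]
tcp_rot: [[-0.994, -0.109, 0.001], [-0.109, 0.994, -0.0], [-0.001, -0.0, -1.0]]
ft_force: [-0.5, 0.9, -0.4]
finger_gap: 85.2
grasp_force: 0.0
```

```bash
cat >> h.py <<'E'
def homecheck():
    w=camera_info("wrist");im=camera("wrist")
    for b in blobs(mask(im,*BLUE),500,2000):
        p=ray("wrist",b[1],68,w)[0]-B1
        if .7<b[2][2]/b[2][3]<1.4:print("cap rack %.1f %.1f"%(p@EX,p@EY))
    for b in blobs(mask(im,(12,50,120),(28,255,255)),3000):
        P=ray("wrist",np.argwhere(b[3])[:,::-1],20,w)-B1;print("wood x",np.percentile(P@EX,[1,99]).round(1),"y",np.percentile(P@EY,[1,99]).round(1))
E
python3 - <<'E'
from h import *
homecheck();c=cur();m=(540,200,c[2],189);go(c,m,6);go(m,(492,420,c[2],191),8)
E
```

```text
cap rack -0.3 -104.6
cap rack -0.4 -0.8
wood x [-54.3  54.3] y [-147.2  -63.2]
wood x [-54.3  54.2] y [-42.3  40.3]
t44.5 [604.3  36.2 143.3 186.3] tilt [-0.001  0.   ] F [-0.7  0.   0.2] gap 85.7 grip 0.0
6 x [0.00711,0.02846,-0.00000,0,0,-0.0079]
8 x [0.00119,0.02812,-0.00000,0,0,-0.0044]
```

wet1 is home. Next is wet2.

{"api": "arm_command", "payload": {"deltas": [[0.0071,0.0285,0,0,0,-0.0079],[0.0071,0.0285,0,0,0,-0.0079],[0.0071,0.0285,0,0,0,-0.0079],[0.0071,0.0285,0,0,0,-0.0079],[0.0071,0.0285,0,0,0,-0.0079],[0.0071,0.0285,0,0,0,-0.0079]]}}

```text
clock: 45.15
tcp_pos: [538.8, 201.0, 141.9]
tcp_rot: [[-0.988, -0.156, -0.003], [-0.156, 0.988, -0.001], [0.003, -0.0, -1.0]]
ft_force: [0.7, -0.0, -1.2]
finger_gap: 85.1
grasp_force: 0.0
```

{"api": "arm_command", "payload": {"deltas": [[0.0012,0.0281,0,0,0,-0.0044],[0.0012,0.0281,0,0,0,-0.0044],[0.0012,0.0281,0,0,0,-0.0044],[0.0012,0.0281,0,0,0,-0.0044],[0.0012,0.0281,0,0,0,-0.0044],[0.0012,0.0281,0,0,0,-0.0044],[0.0012,0.0281,0,0,0,-0.0044],[0.0012,0.0281,0,0,0,-0.0044],[0,0,0,0,0,0],[0,0,0,0,0,0]]}}

```text
clock: 46.15
tcp_pos: [491.4, 419.8, 141.9]
tcp_rot: [[-0.981, -0.192, -0.002], [-0.192, 0.981, -0.002], [0.003, -0.002, -1.0]]
ft_force: [0.4, -0.4, -0.5]
finger_gap: 85.3
grasp_force: 0.0
```

```bash
python3 - <<'E'
from h import *
cur();wets();c=cur();go(c,(492,448,5,191.2),2)
E
```

```text
t46.1 [491.4 419.8 141.9 191.1] tilt [-0.002 -0.002] F [ 0.4 -0.4 -0.5] gap 85.3 grip 0.0
cap 1168 [364. 238.] [490.9 449.6]
wood [309 161 104 118] [491.3 450.1] [109.3  89.7] 11.1
t46.2 [491.8 419.2 142.3 191. ] tilt [-0.002 -0.002] F [ 0.1 -0.3 -0.4] gap 85.4 grip 0.0
2 x [-0.00285,0.01410,0.06864,0,0,-0.0017]
```

{"api": "arm_command", "payload": {"deltas": [[-0.0028,0.015,0.02,0,0,0],[-0.0029,0.0152,0.02,0,0,0],[0,0,0.025,0,0,0],[0,0,0.025,0,0,0],[0,0,0.02,0,0,0],[0,0,0.015,0,0,0],[0,0,0.01,0,0,0],[0,0,0.005,0,0,0],[0,0,0,0,0,0],[0,0,0,0,0,0]]}}

```text
clock: 47.2
tcp_pos: [493.0, 450.8, 4.6]
tcp_rot: [[-0.982, -0.19, 0.001], [-0.19, 0.982, 0.001], [-0.001, 0.0, -1.0]]
ft_force: [0.6, -0.3, -0.1]
finger_gap: 85.3
grasp_force: 0.0
```

{"api": "arm_command", "payload": {"deltas": [[0,0,0,0,0,0],[0,0,0,0,0,0],[0,0,0,0,0,0],[0,0,0,0,0,0],[0,0,0,0,0,0],[0,0,0,0,0,0],[0,0,0,0,0,0],[0,0,0,0,0,0]], "jaw": 0.4, "force": 60}}

```text
clock: 48.0
tcp_pos: [492.8, 451.3, 4.8]
tcp_rot: [[-0.982, -0.191, 0.001], [-0.191, 0.982, 0.001], [-0.002, 0.001, -1.0]]
ft_force: [-0.5, 0.2, 5.0]
finger_gap: 42.5
grasp_force: 63.1
```

{"api": "arm_command", "payload": {"deltas": [[0,0,-0.01,0,0,0],[0,0,-0.025,0,0,0],[0,0,-0.03,0,0,0],[0,0,-0.025,0,0,0],[0,0,-0.01,0,0,0]]}}

```text
clock: 48.5
tcp_pos: [493.3, 451.4, 106.5]
tcp_rot: [[-0.982, -0.191, 0.003], [-0.191, 0.982, 0.002], [-0.003, 0.001, -1.0]]
ft_force: [-0.1, 0.6, -1.2]
finger_gap: 42.1
grasp_force: 62.3
```

```bash
python3 - <<'E'
from h import *
c=cur();t=(*bay(2,-135),c[2],186.3);go(c,t,12)
E
```

```text
t48.5 [493.3 451.4 106.5 191. ] tilt [0.003 0.002] F [-0.1  0.6 -1.2] gap 42.1 grip 62.3
12 x [0.00720,-0.02637,-0.00000,0,0,0.0068]
```

{"api": "arm_command", "payload": {"deltas": [[0.0072,-0.0264,0,0,0,0.0068],[0.0072,-0.0264,0,0,0,0.0068],[0.0072,-0.0264,0,0,0,0.0068],[0.0072,-0.0264,0,0,0,0.0068],[0.0072,-0.0264,0,0,0,0.0068],[0.0072,-0.0264,0,0,0,0.0068],[0.0072,-0.0264,0,0,0,0.0068],[0.0072,-0.0264,0,0,0,0.0068],[0.0072,-0.0264,0,0,0,0.0068],[0.0072,-0.0264,0,0,0,0.0068],[0.0072,-0.0264,0,0,0,0.0068],[0.0072,-0.0264,0,0,0,0.0068]]}}

```text
clock: 49.7
tcp_pos: [454.6, 123.3, 103.0]
tcp_rot: [[-0.994, -0.11, -0.002], [-0.11, 0.994, -0.0], [0.002, -0.0, -1.0]]
ft_force: [0.1, 0.2, -1.5]
finger_gap: 42.1
grasp_force: 62.3
```

{"api": "arm_command", "payload": {"deltas": [[0,0,0.02,0,0,0],[0,0,0.025,0,0,0],[0,0,0.025,0,0,0],[0,0,0.015,0,0,0],[0,0,0,0,0,0],[0,0,0,0,0,0]]}}

```text
clock: 50.3
tcp_pos: [455.1, 124.4, 18.5]
tcp_rot: [[-0.994, -0.11, -0.002], [-0.11, 0.994, -0.0], [0.002, -0.0, -1.0]]
ft_force: [-0.4, 0.0, -2.3]
finger_gap: 42.3
grasp_force: 62.3
```

```bash
python3 -c "
from h import *
cur();rackpos()"
```

```text
t50.3 [455.1 124.4  18.5 186.3] tilt [-0.002 -0.   ] F [-0.4  0.  -2.3] gap 42.3 grip 62.3
rack x -136.7 y 104.1 z 18.5 yaw 0.0
```

{"api": "arm_command", "payload": {"deltas": [[0,0.0007,0.0035,0,0,0],[-0.005,0,0,0,0,0],[-0.01,0,0,0,0,0],[-0.01,0,0,0,0,0],[-0.01,0,0,0,0,0],[-0.005,0,0,0,0,0],[-0.005,0,0,0,0,0],[-0.005,0,0,0,0,0],[0,0,0,0,0,0]]}}

```text
clock: 51.2
tcp_pos: [506.1, 130.8, 15.3]
tcp_rot: [[-0.994, -0.11, 0.001], [-0.11, 0.994, 0.0], [-0.001, -0.0, -1.0]]
ft_force: [0.4, 0.4, -2.4]
finger_gap: 42.1
grasp_force: 62.3
```

```bash
python3 -c "
from h import *
cur();rackpos()"
```

```text
t51.2 [506.1 130.8  15.3 186.3] tilt [0.001 0.   ] F [ 0.4  0.4 -2.4] gap 42.1 grip 62.3
rack x -85.2 y 104.8 z 15.3 yaw 0.0
```

{"api": "arm_command", "payload": {"deltas": [[0,0,0.0009,0,0,0],[-0.006,0,0,0,0,0],[-0.008,0,0,0,0,0],[-0.008,0,0,0,0,0],[-0.008,0,0,0,0,0],[-0.008,0,0,0,0,0],[-0.008,0,0,0,0,0],[0,0,0,0,0,0]]}}

```text
clock: 52.0
tcp_pos: [552.8, 135.9, 14.4]
tcp_rot: [[-0.994, -0.11, 0.001], [-0.11, 0.994, 0.0], [-0.001, -0.0, -1.0]]
ft_force: [-0.3, -0.2, -2.6]
finger_gap: 42.1
grasp_force: 62.3
```

{"api": "arm_command", "payload": {"deltas": [[-0.008,0,0,0,0,0],[-0.008,0,0,0,0,0],[-0.008,0,0,0,0,0],[-0.004,0,0,0,0,0],[-0.004,0,0,0,0,0],[0,0,0,0,0,0]]}}

```text
clock: 52.6
tcp_pos: [583.6, 139.3, 14.4]
tcp_rot: [[-0.994, -0.11, 0.0], [-0.11, 0.994, 0.0], [-0.0, -0.0, -1.0]]
ft_force: [0.4, -0.7, -2.1]
finger_gap: 42.2
grasp_force: 62.3
```

{"api": "arm_command", "payload": {"deltas": [[-0.003,0,0,0,0,0],[-0.003,0,0,0,0,0],[-0.001,0,0,0,0,0],[-0.001,0,0,0,0,0],[0,0,0,0,0,0]]}}

```text
clock: 53.1
tcp_pos: [591.0, 140.2, 14.4]
tcp_rot: [[-0.994, -0.11, 0.0], [-0.11, 0.994, -0.0], [-0.0, -0.0, -1.0]]
ft_force: [0.3, -1.0, -2.6]
finger_gap: 42.1
grasp_force: 62.3
```

```bash
python3 -c "
from h import *
cur();rackpos()"
```

```text
t53.1 [591.  140.2  14.4 186.3] tilt [ 0. -0.] F [ 0.3 -1.  -2.6] gap 42.1 grip 62.3
rack x 0.1 y 104.9 z 14.4 yaw 0.0
```

{"api": "arm_command", "payload": {"deltas": [[-0.001,0,0,0,0,0],[-0.001,0,0,0,0,0],[0,0,0,0,0,0]]}}

```text
clock: 53.4
tcp_pos: [592.4, 140.4, 14.3]
tcp_rot: [[-0.994, -0.11, -0.001], [-0.11, 0.994, -0.0], [0.001, -0.0, -1.0]]
ft_force: [-1.7, -0.6, -1.6]
finger_gap: 42.3
grasp_force: 62.4
```

{"api": "arm_command", "payload": {"deltas": [[-0.001,0,0,0,0,0],[-0.0005,0,0,0,0,0],[0,0,0,0,0,0]]}}

```text
clock: 53.7
tcp_pos: [592.5, 140.4, 14.0]
tcp_rot: [[-0.994, -0.11, -0.003], [-0.11, 0.994, -0.0], [0.003, -0.0, -1.0]]
ft_force: [-4.8, -0.4, 0.6]
finger_gap: 42.3
grasp_force: 62.7
```

{"api": "arm_command", "payload": {"deltas": [[-0.0015,0,0,0,0,0],[0,0,0,0,0,0],[0.0025,0,0.001,0,0,0],[0,0,0.0007,0,0,0],[0,0,0,0,0,0]]}}

```text
clock: 54.2
tcp_pos: [592.4, 140.4, 12.9]
tcp_rot: [[-0.994, -0.11, -0.001], [-0.11, 0.994, -0.0], [0.001, 0.0, -1.0]]
ft_force: [-5.6, -0.6, 2.6]
finger_gap: 42.3
grasp_force: 62.9
```

{"api": "arm_command", "payload": {"deltas": [[0,0,0,0,0,0],[0,0,0,0,0,0],[0,0,0,0,0,0],[0,0,0,0,0,0],[0,0,0,0,0,0],[0,0,-0.01,0,0,0],[0,0,-0.03,0,0,0],[0,0,-0.04,0,0,0],[0,0,-0.03,0,0,0],[0,0,-0.03,0,0,0],[0,0,0,0,0,0],[0,0,0,0,0,0]], "jaw": 1}}

```text
clock: 55.4
tcp_pos: [594.1, 140.5, 154.1]
tcp_rot: [[-0.994, -0.11, 0.003], [-0.11, 0.994, 0.0], [-0.003, -0.0, -1.0]]
ft_force: [1.6, -0.3, 0.3]
finger_gap: 85.4
grasp_force: 0.0
```

```bash
python3 - <<'E'
from h import *
homecheck();c=cur();go(c,(570,-230,190,186.3),11)
E
```

```text
cap rack -0.2 0.4
cap rack -0.2 104.0
wood x [-53.6  54.3] y [-147.2  -63.2]
wood x [-53.7  55.1] y [-42.3  41.6]
wood x [-53.7  55. ] y [ 63.  144.9]
t55.5 [593.2 140.5 152.7 186.3] tilt [ 0. -0.] F [-0.2  0.2 -0.5] gap 85.2 grip 0.0
11 x [0.00580,-0.03324,-0.00339,0,0,0.0000]
```

All three are home. Now the dial.

{"api": "arm_command", "payload": {"deltas": [[0.0058,-0.0332,-0.0034,0,0,0],[0.0058,-0.0332,-0.0034,0,0,0],[0.0058,-0.0332,-0.0034,0,0,0],[0.0058,-0.0332,-0.0034,0,0,0],[0.0058,-0.0332,-0.0034,0,0,0],[0.0058,-0.0332,-0.0034,0,0,0],[0.0058,-0.0332,-0.0034,0,0,0],[0.0058,-0.0332,-0.0034,0,0,0],[0.0058,-0.0332,-0.0034,0,0,0],[0.0058,-0.0332,-0.0034,0,0,0],[0.0058,-0.0332,-0.0034,0,0,0]]}}

```text
clock: 56.55
tcp_pos: [569.0, -230.4, 188.4]
tcp_rot: [[-0.994, -0.11, -0.003], [-0.11, 0.994, 0.002], [0.002, 0.002, -1.0]]
ft_force: [0.8, -0.1, -0.3]
finger_gap: 85.6
grasp_force: 0.0
```

{"api": "arm_command", "payload": {"deltas": [[0,0,0,0,0,0],[0,0,0,0,0,0]]}}

```text
clock: 56.75
tcp_pos: [569.2, -229.8, 188.4]
tcp_rot: [[-0.994, -0.108, -0.002], [-0.108, 0.994, 0.002], [0.002, 0.002, -1.0]]
ft_force: [0.8, 0.8, -0.3]
finger_gap: 85.5
grasp_force: 0.0
```

```bash
python3 - <<'E'
from h import *
cur();w=camera_info("wrist");np.savez("w10.npz",**w);im=camera("wrist");cv2.imwrite("pics/w10.png",im[:,:,::-1])
E
```

```text
t56.8 [ 569.2 -229.8  188.4  186.2] tilt [-0.002  0.002] F [ 0.8  0.8 -0.3] gap 85.5 grip 0.0
```

View pics/w10.png

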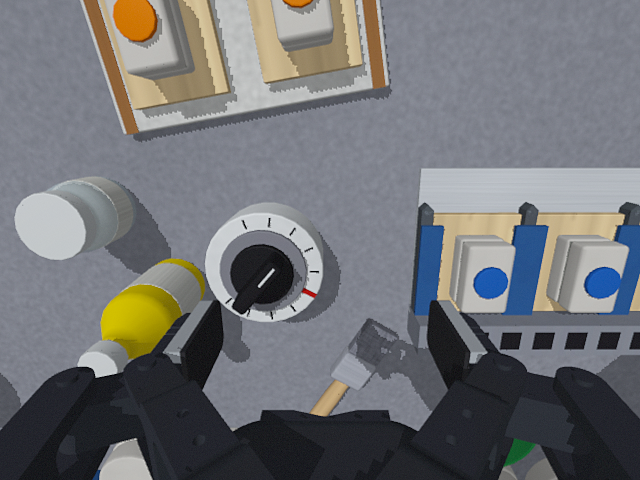

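The dial's housing is at about (266,262), and the red tick at about (309,293). The black bar runs from (237,310) to (278,262), with the white line (261,285)–(273,269) on its upper-right half. I measure these.

```bash
python3 - <<'E'
from h import *
np.set_printoptions(precision=1,suppress=True)
w=dict(np.load("w10.npz"));im=cv2.imread("pics/w10.png")[:,:,::-1].copy()
r=(mask(im,(0,150,80),(4,255,255))|mask(im,(172,150,80),(179,255,255)))
for b in blobs(r,8,300):print("red",b[0],b[1],ray("wrist",b[1],50,w)[0]); red=ray("wrist",b[1],50,w)[0] if 280<b[1][0]<330 else None
sub=np.zeros(im.shape[:2],np.uint8);sub[190:330,195:335]=255
# housing top outer circle: bright rim pixels
m=mask(im,(0,0,215),(179,40,255))&sub
P=ray("wrist",np.argwhere(m)[:,::-1],50,w)
(cx,cy),rad=cv2.minEnclosingCircle(np.float32(P));print("rim",cx,cy,rad)
# white line on bar
L=mask(im,(0,0,150),(179,60,255))[255:300,250:285]
for b in blobs(L,8,150):
    k=np.argwhere(b[3])[:,::-1]+(250,255);print("line px",b[0],k.min(0),k.max(0))
    for z in(82,92,102):
        Q=ray("wrist",k,z,w);v=cv2.fitLine(np.float32(Q),2,0,.01,.01).ravel();print(z,Q.mean(0),np.degrees(np.arctan2(v[1],v[0])),np.ptp(Q@v[:2]))
for z in(82,92,102):
    E=ray("wrist",[(237,310),(278,262)],z,w);print(z,"bar",E.ravel(),E.mean(0),np.linalg.norm(E[1]-E[0]),np.degrees(np.arctan2(*(E[1]-E[0])[::-1])))
cv2.imwrite("pics/d10.png",cv2.resize(im[195:335,190:340,::-1],(750,600)[:2],interpolation=cv2.INTER_NEAREST))
E
```

```text
red 58 [308.8 292.4] [ 650.3 -237.4]
rim 630.576904296875 -283.68695068359375 56.11427688598633
line px 63 [258 269] [273 287]
82 [ 624.7 -276.7] -33.649235 21.601952371854622
92 [ 620.1 -275.4] -33.651024 20.84549357998094
102 [ 615.5 -274.1] -33.649628 20.08908641753783
82 bar [ 659.  -300.5  608.6 -266.9] [ 633.8 -283.7] 60.60807723333647 146.30945718560085
92 bar [ 653.2 -298.4  604.6 -266. ] [ 628.9 -282.2] 58.48577993518561 146.30945718560088
102 bar [ 647.5 -296.2  600.6 -265. ] [ 624.  -280.6] 56.36348263703466 146.30945718560085
```

View pics/d10.png

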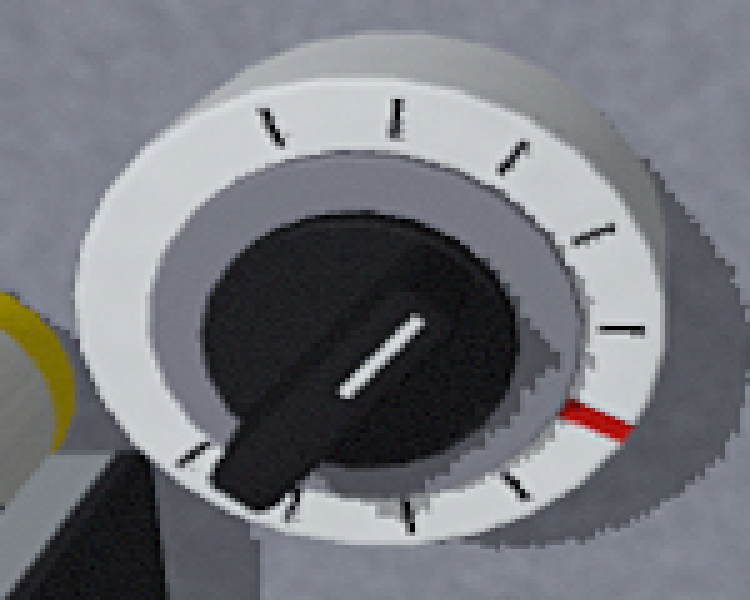

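```bash
python3 - <<'E'
from h import *
from scipy.optimize import least_squares as ls
np.set_printoptions(precision=1,suppress=True)
w=dict(np.load("w10.npz"))
T=np.array([(271,128),(397,118),(514,157),(595,235),(622,328),(598,421),(515,485),(408,515),(293,505),(194,455)])/(5,600/140)+(190,195)
P=ray("wrist",T,50,w)
def f(q): 
    a=q[2]-np.arange(10)*0.48
    return (P-q[:2]-49*np.c_[np.cos(a),np.sin(a)]).ravel()
s=ls(f,[630,-283,3.5]);c=s.x;print("axis",c[:2],"rms",np.sqrt(np.mean(s.fun**2)),"red dir",np.degrees(c[2]-2.4)%360)
for z in(90,96):
    Q=ray("wrist",[(274,269.7),(259,286.7)],z,w);print(z,Q.ravel(),"offset of line from axis:",np.cross(Q[0]-Q[1],c[:2]-Q[1])/np.linalg.norm(Q[0]-Q[1]))
print("bottle base",ray("wrist",(178,280),0,w),"cap",ray("wrist",(103,362),150,w))
q=cur();go(q,(c[0],c[1],130,146.3),8)
E
```

```text
axis [ 632.1 -282.8] rms 0.2935217525117978 red dir 67.61782291454253
90 [ 612.7 -269.   629.9 -280.8] offset of line from axis: 0.44085085962924603
96 [ 610.2 -268.4  626.9 -279.9] offset of line from axis: -0.4792641087711395
bottle base [[ 675.5 -385.9]] cap [[ 672.4 -380.9]]
t56.8 [ 569.3 -228.9  188.7  186.3] tilt [-0.  0.] F [-0.4  0.3  0.3] gap 85.5 grip 0.0
8 x [-0.00918,-0.00520,0.00733,0,0,0.0873]<stdin>:12: DeprecationWarning: Arrays of 2-dimensional vectors are deprecated. Use arrays of 3-dimensional vectors instead. (deprecated in NumPy 2.0)
```

{"api": "arm_command", "payload": {"deltas": [[-0.0092,-0.0052,0.0073,0,0,0.0873],[-0.0092,-0.0052,0.0073,0,0,0.0873],[-0.0092,-0.0052,0.0073,0,0,0.0873],[-0.0092,-0.0052,0.0073,0,0,0.0873],[-0.0092,-0.0052,0.0073,0,0,0.0873],[-0.0092,-0.0052,0.0073,0,0,0.0873],[-0.0092,-0.0052,0.0073,0,0,0.0873],[-0.0092,-0.0052,0.0073,0,0,0.0873],[0,0,0,0,0,0],[0,0,0,0,0,0]], "jaw": 0.5}}

```text
clock: 57.8
tcp_pos: [632.7, -281.9, 131.1]
tcp_rot: [[-0.834, 0.552, -0.001], [0.552, 0.834, 0.001], [0.002, 0.0, -1.0]]
ft_force: [-0.2, 0.5, 0.1]
finger_gap: 42.7
grasp_force: 0.0
```

```bash
python3 - <<'E'
from h import *
q=cur();w=camera_info("wrist");im=camera("wrist");q=cur()
r=(mask(im,(0,150,80),(4,255,255))|mask(im,(172,150,80),(179,255,255)))
for b in blobs(r,8,300):print("red",b[0],b[1],ray("wrist",b[1],50,w)[0])
cv2.imwrite("pics/w11.png",im[:,:,::-1]);np.savez("w11.npz",**w)
print("proj axis z96, z50",proj(w,(632,-283,96)),proj(w,(632,-283,50)))
go(q,(632,-282.8,52,146),8)
E
```

```text
t57.8 [ 632.7 -281.9  131.1  146.5] tilt [-0.001  0.001] F [-0.2  0.5  0.1] gap 42.7 grip 0.0
t57.9 [ 632.9 -282.1  131.7  146.5] tilt [-0.001  0.001] F [ 0.4 -0.   0.1] gap 42.8 grip 0.0
red 102 [387.01960784 218.28431373] [ 650.46368257 -237.70509118]
proj axis z96, z50 [323.73412434 250.17437248] [323.92999238 230.36206722]
8 x [0.00004,-0.00014,0.00996,0,0,0.0011]
```

View pics/w11.png

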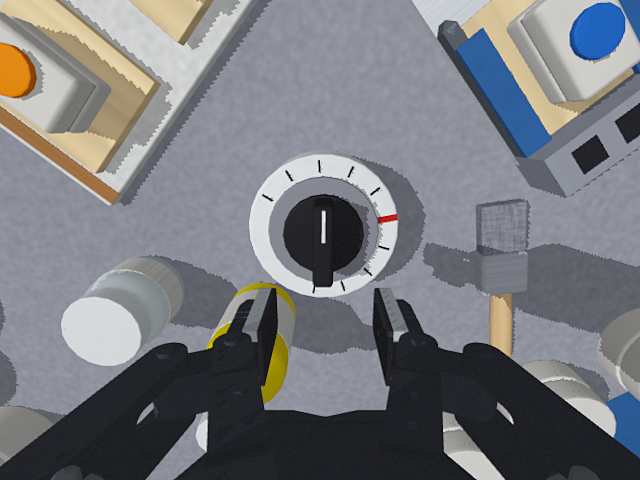

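The bar is in line with the tool x axis (columns 315–332, rows 200–286), with its pointer end at the top and the red tick at (387,218).

{"api": "arm_command", "payload": {"deltas": [[0,0,0.02,0,0,0],[0,0,0.02,0,0,0],[0,0,0.015,0,0,0],[0,0,0.01,0,0,0],[0,0,0.008,0,0,0],[0,0,0.005,0,0,0],[0,0,0,0,0,0],[0,0,0,0,0,0]]}}

```text
clock: 58.65
tcp_pos: [633.4, -283.7, 54.4]
tcp_rot: [[-0.832, 0.555, 0.001], [0.555, 0.832, -0.0], [-0.001, 0.0, -1.0]]
ft_force: [0.1, -0.2, -0.1]
finger_gap: 42.7
grasp_force: 0.0
```

{"api": "arm_command", "payload": {"deltas": [[0,0,0,0,0,0],[0,0,0,0,0,0],[0,0,0,0,0,0],[0,0,0,0,0,0],[0,0,0,0,0,0],[0,0,0,0,0,0],[0,0,0,0,0,0]], "jaw": 0.05, "force": 30}}

```text
clock: 59.35
tcp_pos: [633.4, -283.9, 54.4]
tcp_rot: [[-0.832, 0.555, 0.001], [0.555, 0.832, -0.001], [-0.001, -0.0, -1.0]]
ft_force: [-1.0, -0.5, 5.6]
finger_gap: 12.6
grasp_force: 29.7
```

```bash
python3 -c "
from h import *
cur()"
```

```text
t59.4 [ 633.4 -283.9   54.4  146.3] tilt [ 0.001 -0.001] F [-1.  -0.5  5.6] gap 12.6 grip 29.7
```

{"api": "arm_command", "payload": {"deltas": [[0,0,0,0,0,0.12],[0,0,0,0,0,0.12],[0,0,0,0,0,0.12],[0,0,0,0,0,0.12],[0,0,0,0,0,0.12],[0,0,0,0,0,0.12],[0,0,0,0,0,0.12],[0,0,0,0,0,0.12],[0,0,0,0,0,0.12],[0,0,0,0,0,0.12],[0,0,0,0,0,0.12],[0,0,0,0,0,0.054]]}}

```text
clock: 60.55
tcp_pos: [631.0, -284.5, 54.4]
tcp_rot: [[0.386, 0.923, -0.003], [0.923, -0.386, -0.002], [-0.003, -0.002, -1.0]]
ft_force: [-7.8, -2.6, 9.3]
finger_gap: 12.1
grasp_force: 30.1
```

{"api": "arm_command", "payload": {"deltas": [[0,0,0,0,0,0],[0,0,0,0,0,0]]}}

```text
clock: 60.75
tcp_pos: [631.0, -284.6, 54.4]
tcp_rot: [[0.383, 0.924, -0.003], [0.924, -0.383, -0.002], [-0.003, -0.002, -1.0]]
ft_force: [-6.7, -1.4, 8.4]
finger_gap: 12.3
grasp_force: 30.1
```

```bash
python3 -c "
from h import *
cur()"
```

```text
t60.8 [ 631.  -284.6   54.4   67.5] tilt [-0.003 -0.002] F [-6.7 -1.4  8.4] gap 12.3 grip 30.1
```

Yaw is 67.5, against 67.6 wanted. I release, lift and verify.

{"api": "arm_command", "payload": {"deltas": [[0,0,0,0,0,0],[0,0,0,0,0,0],[0,0,0,0,0,0],[0,0,0,0,0,0],[0,0,-0.005,0,0,0],[0,0,-0.02,0,0,0],[0,0,-0.03,0,0,0],[0,0,-0.03,0,0,0],[0,0,-0.03,0,0,0],[0,0,-0.01,0,0,0],[0,0,0,0,0,0],[0,0,0,0,0,0]], "jaw": 0.5}}

```text
clock: 61.95
tcp_pos: [632.7, -283.3, 177.4]
tcp_rot: [[0.381, 0.924, -0.001], [0.924, -0.381, 0.001], [0.0, -0.001, -1.0]]
ft_force: [0.2, -0.7, -1.0]
finger_gap: 42.7
grasp_force: 0.0
```

```bash
python3 - <<'E'
from h import *
cur();w=camera_info("wrist");im=camera("wrist");cv2.imwrite("pics/w12.png",im[:,:,::-1])
ax=proj(w,(632.1,-282.8,96)).astype(int);x0,y0=ax-30
L=mask(im,(0,0,150),(179,60,255))[y0:y0+60,x0:x0+60]
for b in blobs(L,8,200):
    Q=ray("wrist",np.argwhere(b[3])[:,::-1]+(x0,y0),96,w);v=cv2.fitLine(np.float32(Q),2,0,.01,.01).ravel();print(b[0],Q.mean(0),np.degrees(np.arctan2(v[1],v[0])),np.ptp(Q@v[:2]))
r=(mask(im,(0,150,80),(4,255,255))|mask(im,(172,150,80),(179,255,255)))
for b in blobs(r,8,300):
    p=ray("wrist",b[1],50,w)[0];print("red",b[0],b[1],p,np.degrees(np.arctan2(*(p-(632.1,-282.8))[::-1])))
s=camera("side");sc=camera("scene");cv2.imwrite("pics/fin.png",np.vstack([np.hstack([cv2.resize(s,(400,300)),cv2.resize(sc,(400,300))]),np.hstack([cv2.resize(im,(400,300)),cv2.resize(im[y0-60:y0+120,x0-90:x0+150],(400,300))])])[:,:,::-1])
E
```

```text
t62.0 [ 632.7 -283.3  177.4   67.6] tilt [-0.001  0.001] F [ 0.2 -0.7 -1. ] gap 42.7 grip 0.0
95 [ 637.48306238 -270.24555441] 66.05003 19.438133582571485
72 [ 605.52013155 -294.96961554] -42.774025 13.987234976259742
45 [ 641.61484888 -310.42699066] -4.2056785 10.44584504750435
red 90 [324.  160.5] [ 650.65109881 -238.57863618] 67.24169000262178
```

View pics/fin.png

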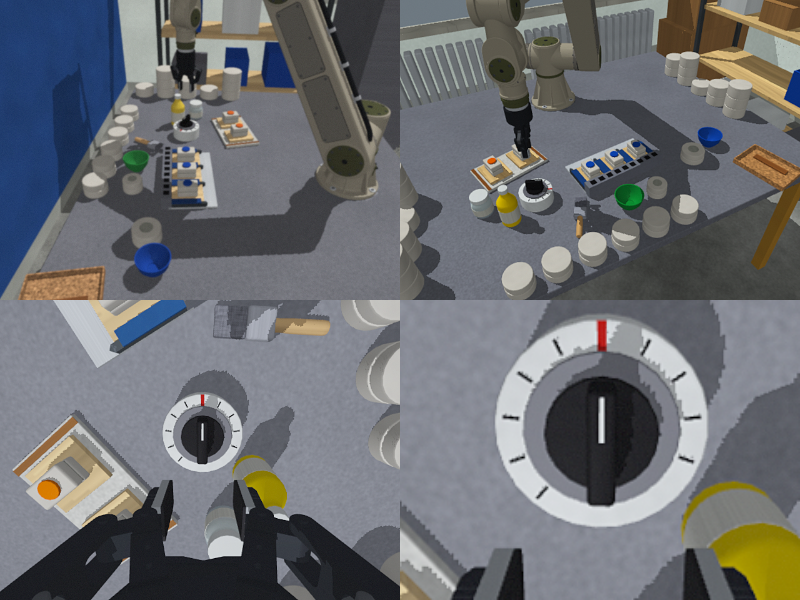

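The pointer line points at the red tick to within about 1°. All three blue-capped moulds are in the rack, both orange-capped moulds are flat on the ware board, and the other things look undisturbed.

```bash
python3 -c "
from workcell import env
print(env.close_job())"
```

```text
the job is handed in; nothing more can be done
None
```

I handed the job in at about 62 s: both orange-capped moulds are on the ware board, all three blue-capped moulds are home in the rack, and the dial pointer is within about 1° of the red mark; no verdict came back.

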